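Home a drive wheel on its test stand

ROBOT

A 6-joint arm with a two-finger parallel gripper is mounted at the origin on the work surface. World frame = base frame: x ahead of the robot, y to its left, z up, the work surface at z = 0. Lengths are in m, angles in rad, forces in N, time in s.
With the tool pointing down it reaches from about 0.375 to 0.975 m from the base axis. Payload 3.8 kg.
Tool frame: the origin (TCP) lies between the finger pads; the fingertips stand 17 mm ahead of it and the grasp point (between the pads) lies 2 mm behind it; z points along the fingers, x is the direction in which the jaws open and shut, and the axes are right-handed (so a half turn about z gives the same grasp; the last joint's range is limited). The gripper opens to 85 mm and grips with 20 to 120 N. Pads are 22 mm wide; open, the fingers measure 114 mm over their backs; the gripper's body (76 mm by 85 mm) begins 54 mm behind the grasp point. The pads swing forward as they close: fully open they stand 13 mm farther back than shut.
Start: joints at [1.102, 0.264, 1.604, -0, 1.274, -0.037], TCP at [0.282, 0.613, 0.248] pointing down, gripper open.
Joint ranges: [-2.63, 2.63], [-0.94, 2.18], [0.31, 2.57], [-1.31, 4.45], [0, 2.66], [-2.55, 2.55]. Speed limits (rad/s): [2.57, 2.57, 3.14, 3.14, 3.14, 3.14].

INTERFACE

Orientations are given as a 3x3 rotation matrix whose columns are the frame's x, y, z axes.
In Python, from plant import state, camera, get_calibration, job_done gives the robot as it stands.
- The arm moves only by the tool drive_tool, never from a script. Its arguments are lists of equal length, an entry for each row: "linear": the shift along the tool's x, y, z scaled (see below), a list of three; "roll": the turn about the tool's z scaled (see below); "fingers": the opening, from 0 (shut) to 1 (fully open). A call has 1 to 5 rows; each row shifts and turns the pose as measured when the row begins, along the tool's axes as they then stand; what a row does not reach is not made up. The controller multiplies each number of a shift by 25 mm and each number of a turn by 0.15 rad. A row lasts 1/10 s, in which the tool goes at most 50 mm and 8.59 degrees, less where a joint would pass 70% of its speed; a pose out of reach is approached as far as the arm can. A call with a number of a shift or a turn outside -1 to 1 is refused whole. A call with a gripper value outside its range is refused whole. The fingers move at their own pace and stop on an object; the grip force is fixed at half the most. Time passes only in rows, so rows that do not move let the fingers close. It gives the time, the measured TCP pose, the force and the opening at its end, in the units of the state.
- state(): the state, without advancing time (a new reading comes with each control period).
- camera(name): name is "side" or "top"; returns (picture, depth): 400x640x3 uint8, red, green, blue; 400x640 float32, m along the optical axis (not along the pixel's ray), 0 where there is no reading.
- get_calibration(name): a dict with "camera_matrix" (3x3 intrinsics, pixels), "rvec" (rotation vector, rad) and "tvec" (3), from world to camera coordinates, as OpenCV has them. Camera axes: x right, y down, z forward; pixel columns grow to the right and rows downward; lengths in m; the calibration is good to about 2 mm. A picture is of the moment at which its call begins. get_calibration takes no time and is no camera call.
- job_done(): hands the job in, once; it reports no verdict.
The state is a dict: "clock": time; "q": joint angles; "qd": joint speeds; "joint_efforts": joint torques, N m; "position": TCP position; "eef_rot": TCP orientation; "wrist_force": force on the tool from outside, world axes, zero at the start; "ft_torque": the same for the moment, N m; "grip_width": opening from 0.0 (shut) to 1.0 (fully open).
Only numpy, scipy, OpenCV 4.12 (cv2) and the standard library are available. Lean on these libraries where they do the work, as an engineer would, in place of code of your own. Each camera call takes 0.05 s, during which the arm holds its last target. There are 200 camera calls.

TASK

Clear the tall wire spool from in front of the wheel test stand: stand it upright on the floor of the grey tray, next to the short one there, setting it down rather than dropping it. Then turn the wheel by its tyre until its white mark stands still at the very top, under the lens of the sensor, and only then press the zero button on the control box right down and let it come out again. Leave everything else where it is.

Things in the scene. Friction and masses are not known exactly. Their poses are not given: they have to be found in the camera images.
- stand: Fixed wheel test stand. Origin on the bench under the axle; x points away from its front (which faces the robot, roughly), y along the axle, z up. Base plate 8 mm thick, x -75 to +95, y +-55. Two 3 mm sheet cheeks at y +-23.5, x +-62, to z 62, and a front guard plate (x -68 to -72, y +-32, to z 90) hide the wheel's lower half. On its +y side a bearing plate 30 wide (y 25-30, to z 88) and a motor 28 dia (y 30-64).
- axle (a point): Centre of the wheel, on the axle, 72 mm above the bench; axes as the stand's. Wheel: black tyre 120 dia, 24 wide, flat sides, white hub disc; its rim may be pinched across the sides or stroked on the tread.
- lens (a point): Lens under the sensor head, z 147, straight over the wheel's top (z 132). Axes as the stand's. The head: x -22 to +14, 26 wide, z 150-164; its arm (20 wide, z 164-172, x -22 to +44) comes from a 14 mm post at x +34, y +46. A tool pointing straight down meets head, guard or lamp; the rim is free between them, its part 28 to 65 degrees from the top on the front side, with the tool's body leaning 30 to 45 degrees to the front.
- lamp_tip (a point): Front end of the bar lamp over the stand, at stand x -44, z 256 (its underside). The lamp (20 wide, 12 thick, z 256-268) runs level from here back to x +41, where a bar joins it to the post; a tool pointing straight down over the wheel's front meets it, one leaning 30 to 45 degrees passes in front of it.
- wheel (a joint): Angle of the wheel about the stand's y axis (rad, endless): 0 or any whole turn with the mark at the very top; growing, the top of the wheel goes away from the front (towards stand +x). Balanced, spins almost freely (friction 0.005 N m), stays where it stops.
- mark (a point): The only index mark: a white stroke 6 mm wide across the tread and 17 mm down both sides of the black tyre. The point is on the tread, 60 mm from the axle; its z axis points outward from the axle (vertical when the mark is at the top). At the start it is low at the sides or underneath, mostly hidden by the cheeks.
- spool: The tall white-flanged wire spool standing in front of the stand, in the way of the wheel: 60 mm diameter, 105 mm high, two flanges 10 mm thick, copper-wound core 46 mm in diameter; 180 to 360 g. Origin under its centre, z up.
- tray: Grey open tray, fixed, 200 (own x) x 110 (own y) x 35 mm high, walls 4 mm, floor 4 mm thick. Origin under its centre. One end holds a short spool, the other is free.
- panel: Grey control box, fixed, 110 x 90 x 40 mm high, with a green display strip and the zero button on top. Origin under its centre.
- zero_top (a point): Centre of the top of the zero button, a black round push button 26 mm in diameter in a dark housing on the control box.
- zero (a joint): Travel of the zero button (m): 0 out, 0.006 fully down; sprung, 4 N when fully down, comes out again by itself.
- spool_small: Short white wire spool (50 dia, 60 high) standing close beside the stand. Bystander: leave alone.
- spool_big: Big white wire spool (90 dia, 85 high) standing behind the stand. Bystander: leave alone.
- spool_tray: Short white wire spool (50 dia, 60 high, origin under its centre) that already stands in one end of the tray. Bystander: leave alone.
- screwdriver: Screwdriver, 150 long, lying beside the stand, partly under the motor. Bystander: leave alone.
- tin: Tin can (58 dia, 75 high) standing behind the control box. Bystander: leave alone.
- board: Bare circuit board, 95 x 65, lying flat near the mug. Bystander: leave alone.
- mug: White mug, 90 high. Bystander: leave alone.
- wrench: Wrench, 160 long, lying flat. Bystander: leave alone.

How it is judged:
On the way, in this order (a step that is already met when the one before it is completed fails the run):
1. the tall spool stands upright on the tray's floor, let go (x of spool in the frame of tray between -0.1 and 0.1 m and y of spool in the frame of tray between -0.055 and 0.055 m and z of spool in the frame of tray below 0.012 m and angle between spool's own z axis and vertical below 0.1 rad and linear speed of spool below 0.03 m/s and contact force between spool and the fingers below 0.1 N), for 0.2 s.
2. the mark stands still at the top of the wheel (within 6 mm along the rim, 0.10 rad) (angle between mark's own z axis and vertical below 0.1 rad and velocity of joint wheel between -0.05 and 0.05 rad/s), for 0.3 s.
3. the zero button is pressed down with the mark at the top (value of joint zero above 0.0045 m and angle between mark's own z axis and vertical below 0.1 rad), for 0.05 s.
At the end, for the whole second after the job is handed in: The tall spool stands upright (within 0.1 rad) and at rest on the floor of the tray, let go; the wheel is at rest with its mark within 0.10 rad of the top; the zero button has been pressed at least 4.5 mm and is out again (under 2 mm) (all of step 1 and all of step 2 and value of joint zero below 0.002 m); the robot touches nothing.
It fails at once if the zero button is pressed while the mark is not at the top (value of joint zero above 0.0045 m and not (angle between mark's own z axis and vertical below 0.1 rad)).
It fails at once if the tall spool is dropped, thrown or knocked over ((linear speed of spool above 0.6 m/s and contact force between spool and the fingers below 0.1 N) or angle between spool's own z axis and vertical above 0.9 rad).
It fails at once if another thing is moved by more than 25 mm (distance of any of spool_small, spool_big, spool_tray, screwdriver, tin, board, mug, wrench from where it was at the start of the episode above 0.025 m).
It also fails if it takes over 72 s, if anything falls off the work surface, if the arm or the gripper's body presses on something with over 40 N, if the wrist force passes 120 N, or if a joint passes its speed limit or range.

## Working session

There is one attempt and no reset: what is moved stays moved. The work goes in short steps, Python scripts to look and compute and a tool call to move; the robot and the scene stay as the last step left them, time stands still between calls to the robot, and variables do not carry over. Pictures are saved under pics/ and viewed, about 8 in all and at most 12, crops included, and the job is handed in when it is done.

Besides the shell and the picture viewer there is one more tool, called after "Call:" as name([rows], argument=value, ...), one row to a line, values as JSON. drive_tool: Moves the arm, as the interface text tells. Its arguments: {"type":"object","properties":{"linear":{"type":"array"},"roll":{"type":"array"},"fingers":{"type":"array"}},"required":["linear","roll","fingers"]}

```bash
mkdir -p pics; cat > h.py <<'E'
import numpy as np, cv2
from plant import state, camera, get_calibration, job_done
def cal(n):
    c=get_calibration(n); K=np.array(c["camera_matrix"],float).reshape(3,3)
    R=cv2.Rodrigues(np.array(c["rvec"],float))[0]; t=np.array(c["tvec"],float).ravel()
    return K,R,t
def cloud(n,d):
    K,R,t=cal(n); v,u=np.mgrid[:d.shape[0],:d.shape[1]]
    P=np.stack([(u-K[0,2])/K[0,0]*d,(v-K[1,2])/K[1,1]*d,d],-1)
    P=(P-t)@R; P[d==0]=np.nan; return P
def ray(n,u,v,z):
    K,R,t=cal(n); o=-R.T@t; r=R.T@np.linalg.solve(K,[u,v,1.]); return o+r*(z-o[2])/r[2]
def proj(n,p):
    K,R,t=cal(n); q=K@(R@np.array(p,float)+t); return q[:2]/q[2]
def save(n,im,f=1,crop=None):
    if crop: im=im[crop[1]:crop[3],crop[0]:crop[2]]
    im=cv2.resize(im,None,fx=f,fy=f,interpolation=cv2.INTER_CUBIC); cv2.imwrite('pics/'+n,im[:,:,::-1])
E
python3 - <<'E'
from h import *
for n in('top','side'):
    im,d=camera(n); save(n+'0.png',im,1.25); np.save(n+'0.npy',d); np.save(n+'0i.npy',im)
    K,R,t=cal(n); print(n,-R.T@t,R[2],K[0,0])
print(state())
E
```

```text
top [0.48151435 0.02095671 1.04999563] [ 0.14168077 -0.02360677 -0.98963088] 362.4372515248688
side [ 0.03067134 -0.97959446  1.39026342] [ 0.34051581  0.58644421 -0.73493685] 506.4748265761952
{'clock': 0.1, 'q': array([ 1.10210092e+00,  2.64709103e-01,  1.60524629e+00, -1.98539966e-05,
        1.27368548e+00, -3.68937127e-02]), 'qd': array([-6.61638962e-04, -1.66242315e-03, -3.07548159e-03,  1.28483125e-03,
        8.44156111e-05, -1.67806866e-04]), 'joint_efforts': array([-4.67990787e-05, -5.16708934e+01, -3.68588877e+01, -6.81925803e-05,
        6.26421926e-03, -2.06829054e-05]), 'position': array([0.28221401, 0.61248475, 0.24706061]), 'eef_rot': array([[ 4.18501576e-01,  9.08215616e-01, -9.08292076e-04],
       [ 9.08213762e-01, -4.18502558e-01, -1.83591475e-03],
       [-2.04752901e-03, -5.65901457e-05, -9.99997902e-01]]), 'wrist_force': array([-0.64222404, -0.65205056,  0.07739988]), 'ft_torque': array([0.00714479, 0.0162012 , 0.03626942]), 'grip_width': 1.000794193866214}
```

View pics/top0.png

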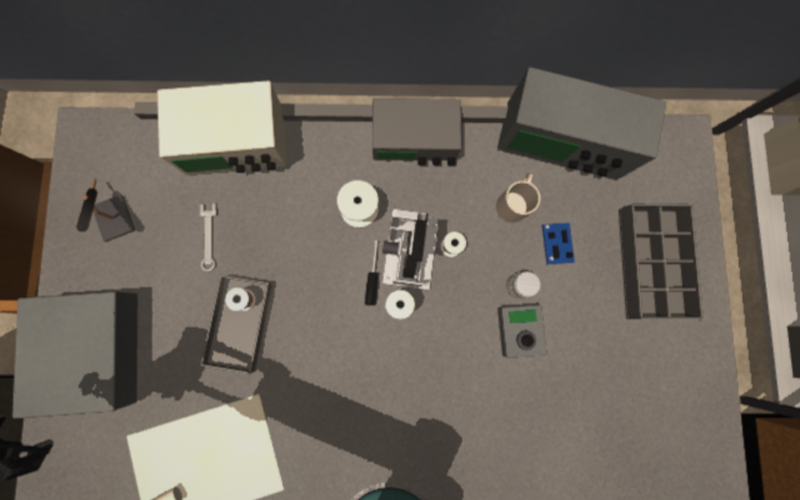

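View pics/side0.png

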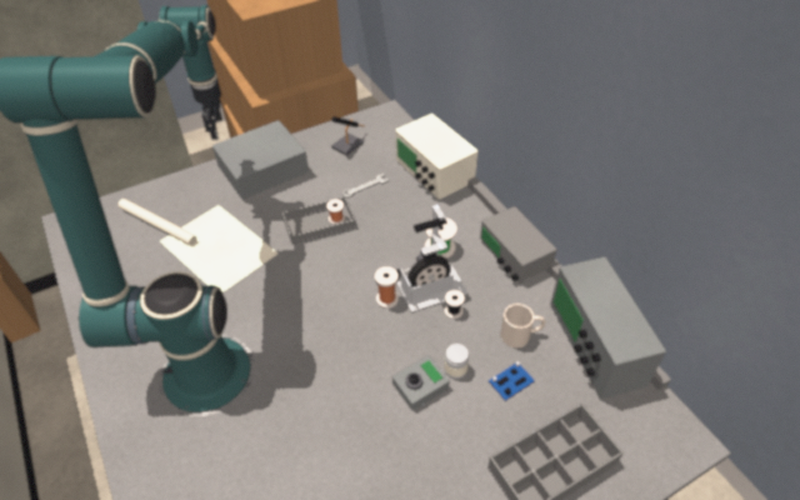

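The top view shows the tall spool at (400,303), stand (410,250), tray (238,325) with the short spool at its far end (238,298), and the button (527,341). These are 1.25x pixels. The mark is not visible.

```bash
python3 - <<'E'
from h import *
d=np.load('top0.npy'); im=np.load('top0i.npy'); P=cloud('top',d); X,Y,Z=P[...,0],P[...,1],P[...,2]
def reg(u0,u1,v0,v1,z0,z1):
    m=np.zeros(Z.shape,bool); m[v0:v1,u0:u1]=1; return m&(Z>z0)&(Z<z1)
def rep(n,m):
    p=P[m]; (c,s,a)=cv2.minAreaRect(p[:,:2].astype(np.float32)); print(n,m.sum(),'med',np.median(p,0).round(4),'rect',np.round(c,4),np.round(s,4),round(a,1))
    print('   circ',np.round(np.array(cv2.minEnclosingCircle(p[:,:2].astype(np.float32))[0]),4))
rep('floor',reg(350,400,300,330,-.05,.05))
rep('spool',reg(300,340,225,262,.095,.115))
rep('trayspool',reg(175,205,225,255,.05,.075))
rep('tray',reg(155,225,215,300,.026,.043))
rep('panel',reg(395,440,240,290,.033,.05))
rep('button',reg(405,440,255,290,.05,.1))
rep('tin',reg(405,440,210,240,.06,.09))
rep('small',reg(350,380,180,210,.05,.07))
rep('lamp',reg(300,360,150,240,.255,.285))
rep('guard',reg(300,360,150,240,.08,.095))
rep('head',reg(300,360,150,240,.155,.18))
rep('base',reg(300,360,150,240,.003,.014))
big=cv2.resize(im[150:270,255:365],None,fx=5,fy=5,interpolation=cv2.INTER_CUBIC)
cv2.imwrite('pics/stand.png',big[:,:,::-1])
for n in ['top']:
  for q in [(0.9,.1,.0)]: print(proj(n,q))
E
```

```text
floor 1491 med [ 0.3038 -0.1795 -0.0009] rect [ 0.3047 -0.1805] [0.1408 0.0802] 89.9
   circ [ 0.3048 -0.1804]
spool 414 med [ 0.4993 -0.0219  0.1042] rect [ 0.5006 -0.0219] [0.0567 0.0568] 45.2
   circ [ 0.5004 -0.0216]
trayspool 272 med [0.5126 0.3266 0.063 ] rect [0.5115 0.3264] [0.0456 0.0479] 0.6
   circ [0.5121 0.3272]
tray 462 med [0.459  0.3365 0.0332] rect [0.4589 0.3378] [0.1111 0.1996] 80.7
   circ [0.4583 0.3365]
panel 1162 med [ 0.4488 -0.2946  0.0396] rect [ 0.4435 -0.2991] [0.1101 0.0915] 4.2
   circ [ 0.4435 -0.2987]
button 142 med [ 0.4229 -0.2983  0.0563] rect [ 0.4237 -0.2995] [0.0367 0.0395] 62.7
   circ [ 0.4237 -0.2993]
tin 351 med [ 0.5436 -0.2973  0.074 ] rect [ 0.5439 -0.3002] [0.0547 0.0542] 85.9
   circ [ 0.5448 -0.2999]
small 252 med [ 0.6375 -0.1456  0.0594] rect [ 0.6372 -0.1455] [0.047  0.0487] 45.3
   circ [ 0.6374 -0.1453]
lamp 494 med [ 0.6314 -0.0437  0.2671] rect [ 0.6184 -0.0277] [0.0625 0.085 ] 82.8
   circ [ 0.6184 -0.0278]
guard 220 med [ 0.6197 -0.0121  0.0848] rect [ 0.6426 -0.012 ] [0.2243 0.0642] 14.4
   circ [ 0.6445 -0.0195]
head 180 med [ 0.6474 -0.0364  0.171 ] rect [ 0.6318 -0.0222] [0.0456 0.0658] 82.5
   circ [ 0.6308 -0.0292]
base 1107 med [ 0.6073 -0.0669  0.007 ] rect [ 0.646  -0.0543] [0.2602 0.1722] 0.5
   circ [ 0.6463 -0.0464]
[277.95476259 111.11579037]
```

View pics/stand.png

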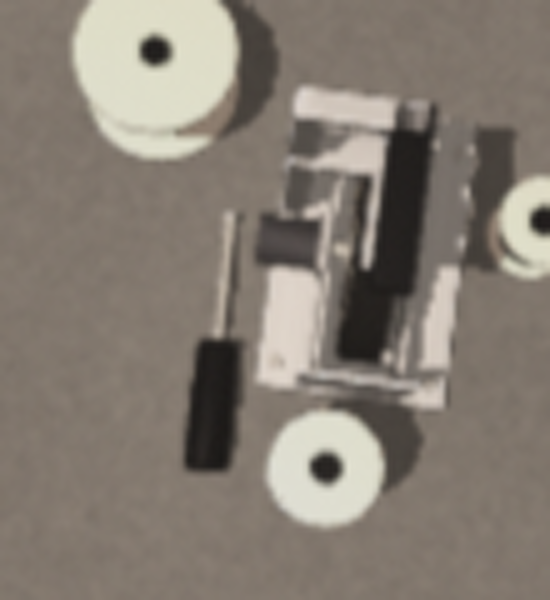

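Call:
drive_tool([
  [0,0,0],
  [0,0,0],
  [0,0,0],
], roll=[-0.96,-0.96,-0.96], fingers=[1,1,1])

```text
clock: 0.4
position: [0.2816, 0.6114, 0.2446]
eef_rot: [[-0.015, 1.0, -0.003], [1.0, 0.015, -0.005], [-0.005, -0.003, -1.0]]
wrist_force: [0.4, 0.7, 0.3]
grip_width: 1.001
```

Call:
drive_tool([
  [-1,0.3,0],
  [-1,0.3,0],
  [-1,0.3,0],
  [-1,0.3,0],
  [-1,0.3,0],
], roll=[0,0,0,0,0], fingers=[1,1,1,1,1])

```text
clock: 0.9
position: [0.3201, 0.4845, 0.2408]
eef_rot: [[-0.024, 1.0, -0.006], [1.0, 0.024, -0.01], [-0.01, -0.007, -1.0]]
wrist_force: [-0.2, 0.2, 0.4]
grip_width: 1.005
```

```bash
python3 - <<'E'
from h import *
f=lambda a,b: ray('top',255+(a+.5)/5-.5,150+(b+.5)/5-.5,.008)
A=f(258,383);B=f(445,408); v=A-B; print(A,B,np.linalg.norm(v[:2]))
yaw=np.arctan2(-v[0],v[1]); xs=np.array([np.cos(yaw),np.sin(yaw)]); print('yaw',np.degrees(yaw),'axle',(A+B)[:2]/2+.075*xs)
# lamp: dark points z .255-.285
d=np.load('top0.npy'); im=np.load('top0i.npy').astype(int); P=cloud('top',d)
m=(P[...,2]>.25)&(P[...,2]<.285)&(im.sum(2)<150); m[:150]=0;m[245:]=0;m[:,:300]=0;m[:,365:]=0
p=P[m]; c,s,a=cv2.minAreaRect(p[:,:2].astype(np.float32)); print(m.sum(),c,s,a)
ys=np.array([-xs[1],xs[0]]); 
for t in (p@np.array([*xs,0]),p@np.array([*ys,0])): print(t.min(),t.max())
print('from lamp: axle ', )
E
```

```text
[0.55172322 0.01332867 0.008     ] [ 0.53767579 -0.09422269  0.008     ] 0.10846485908964326
yaw -7.441357193315491 axle [ 0.61906785 -0.05016036]
253 (0.6100544333457947, -0.046938564628362656) (0.017624832689762115, 0.07315651327371597) 82.17134857177734
0.5744674131958423 0.6475247101676785
0.023610223947875243 0.04147241039941809
from lamp: axle
```

Call:
drive_tool([
  [-1,0.34,-0.1],
  [-1,0.34,-0.1],
  [-1,0.34,0],
  [-1,0.34,0],
  [-1,0.34,0],
], roll=[0,0,0,0,0], fingers=[1,1,1,1,1])

```text
clock: 1.4
position: [0.3652, 0.3538, 0.2441]
eef_rot: [[-0.025, 1.0, -0.01], [1.0, 0.025, -0.014], [-0.014, -0.01, -1.0]]
wrist_force: [0.6, 0.9, 0.8]
grip_width: 0.996
```

Call:
drive_tool([
  [-1,0.34,0],
  [-1,0.34,0],
  [-1,0.34,0],
  [-1,0.34,0],
  [-1,0.34,0],
], roll=[0,0,0,0,0], fingers=[1,1,1,1,1])

```text
clock: 1.9
position: [0.4103, 0.2235, 0.2432]
eef_rot: [[-0.025, 1.0, -0.013], [1.0, 0.025, -0.016], [-0.016, -0.013, -1.0]]
wrist_force: [-0.0, 0.3, -0.1]
grip_width: 1.006
```

Call:
drive_tool([
  [-1,0.34,0],
  [-1,0.34,0],
  [-1,0.34,0],
  [-1,0.34,0],
  [-1,0.34,0],
], roll=[0,0,0,0,0], fingers=[1,1,1,1,1])

```text
clock: 2.4
position: [0.4553, 0.0937, 0.2425]
eef_rot: [[-0.026, 1.0, -0.016], [1.0, 0.025, -0.017], [-0.017, -0.016, -1.0]]
wrist_force: [0.1, -0.1, 0.3]
grip_width: 1.003
```

Call:
drive_tool([
  [-1,0.3,0],
  [-1,0.3,0],
  [-0.5,0.2,0],
  [0,0,0],
], roll=[0,0,0,0], fingers=[1,1,1,1])

```text
clock: 2.8
position: [0.4769, 0.0267, 0.2417]
eef_rot: [[-0.022, 1.0, -0.019], [1.0, 0.021, -0.017], [-0.017, -0.019, -1.0]]
wrist_force: [-1.0, 0.4, 0.4]
grip_width: 0.999
```

Call:
drive_tool([
  [-0.9,0.4,0],
  [-0.9,0.4,0],
  [0,0.1,0],
  [0,0,0.6],
  [0,0,0.6],
], roll=[0,0,0,0,0], fingers=[1,1,1,1,1])

```text
clock: 3.3
position: [0.5004, -0.0145, 0.2115]
eef_rot: [[-0.023, 1.0, -0.017], [1.0, 0.023, -0.013], [-0.013, -0.017, -1.0]]
wrist_force: [0.5, 0.1, 0.1]
grip_width: 0.998
```

Down 121 mm; y −7 mm.

Call:
drive_tool([
  [-0.15,0,0.9],
  [-0.05,0.05,0.9],
  [0,0,0.9],
  [0,0,0.5],
  [0,0,0],
], roll=[0,0,0,0,0], fingers=[1,1,1,1,1])

```text
clock: 3.8
position: [0.4938, -0.0133, 0.1216]
eef_rot: [[-0.028, 0.999, -0.026], [1.0, 0.028, -0.01], [-0.009, -0.027, -1.0]]
wrist_force: [0.4, 0.9, 0.1]
grip_width: 1.0
```

```bash
python3 - <<'E'
from h import *
im,d=camera('side'); print(state()['position'],state()['wrist_force'])
u,v=proj('side',(.5,-.02,.11)).astype(int); print(u,v)
save('s1.png',im,5,(u-55,v-60,u+85,v+45))
E
```

```text
[ 0.49416013 -0.01331047  0.12242365] [-0.21175822  0.50335386 -0.47455975]
308 219
```

View pics/s1.png

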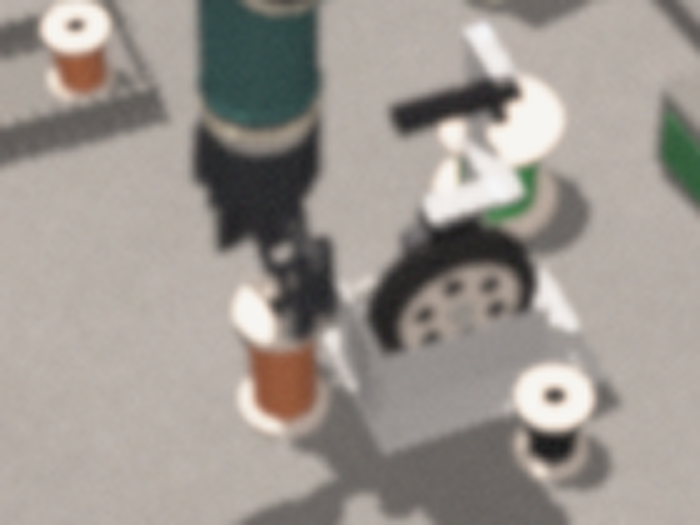

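The side view shows the gripper just above the spool, near finger beside it, spool flange at (265,310) in the crop. I'll correct sideways by 8 mm, then go down.

Call:
drive_tool([
  [-0.4,0.25,0],
  [0,0,0],
  [0,0,0.5],
  [0,0.1,0.5],
  [0,0,0.4],
], roll=[0,0,0,0,0], fingers=[1,1,1,1,1])

```text
clock: 4.35
position: [0.5083, -0.0243, 0.0908]
eef_rot: [[-0.028, 1.0, -0.014], [1.0, 0.028, -0.011], [-0.01, -0.014, -1.0]]
wrist_force: [1.1, 0.1, -0.1]
grip_width: 1.001
```

Call:
drive_tool([
  [0.05,-0.3,0],
  [0,0,0],
], roll=[0,0], fingers=[1,1])

```text
clock: 4.55
position: [0.4982, -0.0231, 0.0879]
eef_rot: [[-0.028, 0.999, -0.019], [1.0, 0.028, -0.01], [-0.009, -0.019, -1.0]]
wrist_force: [0.2, -0.9, -0.0]
grip_width: 1.003
```

Call:
drive_tool([
  [0,0,0],
  [0,0,0],
  [0,0,0],
  [0,0,0],
  [0,0,0],
], roll=[0,0,0,0,0], fingers=[0,0,0,0,0])

```text
clock: 5.05
position: [0.498, -0.0229, 0.0884]
eef_rot: [[-0.028, 0.999, -0.018], [1.0, 0.028, -0.01], [-0.009, -0.018, -1.0]]
wrist_force: [0.2, 0.4, -2.4]
grip_width: 0.685
```

Call:
drive_tool([
  [0,0,0],
  [0,0,0],
  [0,0,0],
  [0,0,0],
  [0,0,0],
], roll=[0,0,0,0,0], fingers=[0,0,0,0,0])

```text
clock: 5.55
position: [0.4981, -0.0229, 0.0884]
eef_rot: [[-0.028, 0.999, -0.018], [1.0, 0.028, -0.01], [-0.009, -0.018, -1.0]]
wrist_force: [0.5, -0.1, 0.5]
grip_width: 0.683
```

Call:
drive_tool([
  [0,0,-0.2],
  [0,0,-0.5],
  [0,0,-0.8],
  [0,0,-0.8],
  [0,0,-0.8],
], roll=[0,0,0,0,0], fingers=[0,0,0,0,0])

```text
clock: 6.05
position: [0.4954, -0.0217, 0.1661]
eef_rot: [[-0.028, 0.999, -0.029], [1.0, 0.028, -0.009], [-0.008, -0.029, -1.0]]
wrist_force: [0.6, -0.0, -2.1]
grip_width: 0.682
```

Call:
drive_tool([
  [0.2,-0.1,-0.8],
  [0.5,-0.2,-0.5],
  [0.8,-0.2,-0.3],
  [0.9,-0.25,0],
  [0.9,-0.25,0],
], roll=[0,0,0,0,0], fingers=[0,0,0,0,0])

```text
clock: 6.55
position: [0.4708, 0.0622, 0.2154]
eef_rot: [[-0.023, 1.0, -0.019], [1.0, 0.023, -0.009], [-0.009, -0.019, -1.0]]
wrist_force: [0.5, 0.2, -3.1]
grip_width: 0.683
```

Call:
drive_tool([
  [0.9,-0.25,0],
  [0.9,-0.25,0],
  [0.9,-0.25,0],
  [0.9,-0.25,0],
  [0.9,-0.25,0],
], roll=[0,0,0,0,0], fingers=[0,0,0,0,0])

```text
clock: 7.05
position: [0.4318, 0.1808, 0.2172]
eef_rot: [[-0.023, 1.0, -0.018], [1.0, 0.023, -0.007], [-0.007, -0.019, -1.0]]
wrist_force: [-0.1, -0.0, -3.0]
grip_width: 0.679
```

Call:
drive_tool([
  [0.9,-0.15,0],
  [0.9,-0.15,0],
  [0.9,-0.15,0],
  [0.9,-0.15,0],
  [0.9,-0.15,0],
], roll=[0,0,0,0,0], fingers=[0,0,0,0,0])

```text
clock: 7.55
position: [0.4038, 0.2992, 0.2182]
eef_rot: [[-0.025, 0.999, -0.021], [1.0, 0.025, -0.007], [-0.007, -0.021, -1.0]]
wrist_force: [0.8, 0.6, -2.0]
grip_width: 0.679
```

Call:
drive_tool([
  [0.9,-0.1,0],
  [0.6,0,0],
  [0.2,0,0],
  [0,0,0],
  [0,0,0],
], roll=[0,0,0,0,0], fingers=[0,0,0,0,0])

```text
clock: 8.05
position: [0.3964, 0.3458, 0.2185]
eef_rot: [[-0.031, 0.999, -0.022], [1.0, 0.031, -0.008], [-0.007, -0.022, -1.0]]
wrist_force: [-0.6, -1.0, -2.1]
grip_width: 0.678
```

Call:
drive_tool([
  [0,0.45,0],
  [0,0.1,0.7],
  [0,0,0.9],
  [0,0,0.9],
  [0,0,0.7],
], roll=[0,0,0,0,0], fingers=[0,0,0,0,0])

```text
clock: 8.55
position: [0.4166, 0.3436, 0.1406]
eef_rot: [[-0.026, 1.0, -0.012], [1.0, 0.026, -0.003], [-0.003, -0.012, -1.0]]
wrist_force: [-0.3, -0.4, -2.6]
grip_width: 0.679
```

Call:
drive_tool([
  [0,0,0.3],
  [0,0,0],
  [0,0,0],
], roll=[0,0,0], fingers=[0,0,0])

```text
clock: 8.85
position: [0.4173, 0.3404, 0.1303]
eef_rot: [[-0.022, 1.0, -0.016], [1.0, 0.022, -0.007], [-0.007, -0.016, -1.0]]
wrist_force: [0.2, 0.8, -3.1]
grip_width: 0.68
```

Call:
drive_tool([
  [0.1,-0.25,0],
  [0,0,0.5],
  [0,0,0.5],
  [0,0,0.2],
  [0,0,0],
], roll=[0,0,0,0,0], fingers=[0,0,0,0,0])

```text
clock: 9.35
position: [0.412, 0.3442, 0.1012]
eef_rot: [[-0.023, 1.0, -0.011], [1.0, 0.023, -0.004], [-0.003, -0.011, -1.0]]
wrist_force: [0.1, -0.1, -2.0]
grip_width: 0.681
```

Call:
drive_tool([
  [0,0,0.2],
  [0,0,0.1],
  [0,0,0.1],
  [0,0,0.1],
  [0,0,0],
], roll=[0,0,0,0,0], fingers=[0,0,0,0,0])

```text
clock: 9.85
position: [0.4152, 0.3453, 0.0934]
eef_rot: [[-0.024, 1.0, -0.005], [1.0, 0.024, -0.003], [-0.003, -0.005, -1.0]]
wrist_force: [0.5, -1.0, -2.6]
grip_width: 0.68
```

Call:
drive_tool([
  [0,0,0.1],
  [0,0,0.1],
  [0,0,0],
], roll=[0,0,0], fingers=[0,0,0])

```text
clock: 10.15
position: [0.4187, 0.3465, 0.0929]
eef_rot: [[-0.025, 1.0, 0.002], [1.0, 0.025, -0.0], [-0.0, 0.002, -1.0]]
wrist_force: [-0.5, -0.0, -3.4]
grip_width: 0.68
```

Call:
drive_tool([
  [0,-0.15,0.25],
  [0,0,0],
], roll=[0,0], fingers=[0,0])

```text
clock: 10.35
position: [0.4218, 0.3486, 0.0936]
eef_rot: [[-0.027, 0.999, 0.016], [1.0, 0.027, 0.004], [0.003, 0.016, -1.0]]
wrist_force: [0.1, 0.4, -3.0]
grip_width: 0.68
```

```bash
python3 - <<'E'
from h import *
im,d=camera('side'); s=state(); print({k:np.round(s[k],3) for k in s})
u,v=proj('side',(.43,.345,.08)).astype(int); print(u,v)
save('s2.png',im,5,(u-60,v-55,u+60,v+50))
E
```

```text
{'clock': np.float64(10.4), 'q': array([ 0.649,  0.164,  2.032, -0.008,  0.929, -0.944]), 'qd': array([ 0.002,  0.015,  0.02 ,  0.021, -0.012,  0.   ]), 'joint_efforts': array([ 1.0700e-01, -4.0513e+01, -3.0116e+01, -7.2000e-02,  3.8000e-01,
        6.0000e-03]), 'position': array([0.422, 0.349, 0.094]), 'eef_rot': array([[-0.027,  0.999,  0.016],
       [ 1.   ,  0.027,  0.005],
       [ 0.004,  0.017, -1.   ]]), 'wrist_force': array([ 0.708,  1.246, -2.361]), 'ft_torque': array([ 0.049, -0.084, -0.062]), 'grip_width': np.float64(0.686)}
245 165
```

View pics/s2.png

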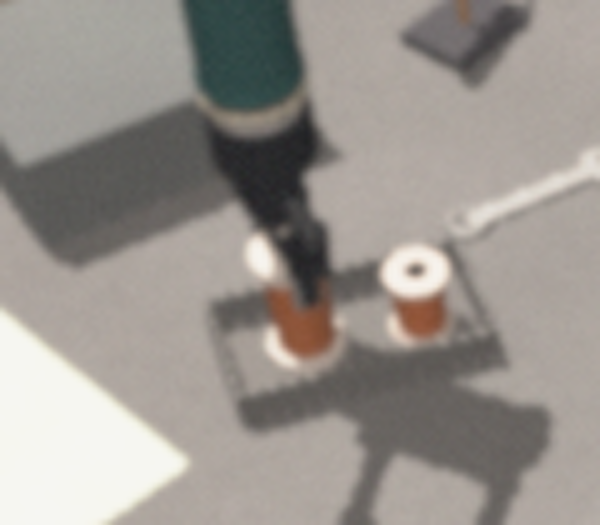

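The picture shows the spool in the free end of the tray, bottom flange at (305,345) in the crop. I'll check its height by depth.

```bash
python3 - <<'E'
from h import *
im,d=camera('side'); P=cloud('side',d); i=im.astype(int)
w=(i.min(2)>140)
cop=(i[...,0]>i[...,2]*1.7)&(i[...,0]>90)
for n,(a,b) in {'tall':((.37,.46),(.30,.40)),'short':((.48,.55),(.29,.37))}.items():
    m=(P[...,0]>a[0])&(P[...,0]<a[1])&(P[...,1]>b[0])&(P[...,1]<b[1])&(P[...,2]<.13)
    p=P[m&w&(P[...,2]<.04)]; print(n,'flange',len(p),p.min(0).round(4),p.max(0).round(4),'z pct',np.percentile(p[:,2],[5,25,50,75,95]).round(4))
    p=P[m&cop]; print(n,'copper z',np.percentile(p[:,2],[1,5,50,95,99]).round(4),len(p))
    for z0,z1 in((.02,.035),(.035,.05),(.05,.065),(.065,.08)):
        q=p[(p[:,2]>z0)&(p[:,2]<z1)]
        if len(q)>5: print(z0,q.mean(0).round(4))
E
```

```text
tall flange 120 [ 0.3734  0.3216 -0.0049] [0.4568 0.393  0.04  ] z pct [-0.001   0.0045  0.0073  0.0128  0.0183]
tall copper z [0.0214 0.0242 0.0531 0.0827 0.091 ] 100
0.02 [0.4228 0.3328 0.0282]
0.035 [0.4222 0.3318 0.0433]
0.05 [0.4186 0.3329 0.0574]
0.065 [0.4125 0.3346 0.0707]
short flange 56 [ 0.4802  0.3094 -0.0008] [0.5498 0.37   0.0165] z pct [0.0015 0.0044 0.0072 0.0104 0.0154]
short copper z [0.0152 0.0175 0.0347 0.0508 0.0539] 49
0.02 [0.5072 0.3112 0.0286]
0.035 [0.505  0.3115 0.0412]
```

Call:
drive_tool([
  [0,0,0.15],
  [0,0,0],
], roll=[0,0], fingers=[0,0])

```text
clock: 10.65
position: [0.4246, 0.3495, 0.0927]
eef_rot: [[-0.029, 0.999, 0.021], [1.0, 0.028, 0.005], [0.004, 0.021, -1.0]]
wrist_force: [-1.3, -0.1, -1.5]
grip_width: 0.68
```

```bash
python3 - <<'E'
from h import *
im,d=camera('top'); P=cloud('top',d); 
m=(abs(P[...,0]-.42)<.07)&(abs(P[...,1]-.35)<.05)&(P[...,2]>.08)&(P[...,2]<.125)&(im.min(2)>140)
p=P[m]; print(len(p), np.linalg.lstsq(np.c_[p[:,:2]-[.42,.345],np.ones(len(p))],p[:,2],rcond=None)[0], p.mean(0),p.min(0),p.max(0))
s=state(); print(s['position'],s['wrist_force'],s['ft_torque'],s['eef_rot'][:,2])
E
```

```text
13 [ 0.04534123 -0.05846325  0.10880883] [0.42392174 0.34912446 0.10874552] [0.39836406 0.33612815 0.10636959] [0.45320766 0.36173495 0.11258336]
[0.42457264 0.34969889 0.09263117] [ 0.0522905  -2.71719087  7.73587759] [-0.73632694  0.06198114 -0.00084492] [ 0.02133784  0.00559612 -0.99975666]
```

Top face is at 0.109 m, as expected on the tray floor, it is level, and the wrist now feels contact. Releasing and rising.

Call:
drive_tool([
  [0,0,0],
  [0,0,0],
  [0,0,0],
  [0,0,0],
  [0,0,0],
], roll=[0,0,0,0,0], fingers=[0.8,0.9,1,1,1])

```text
clock: 11.2
position: [0.4222, 0.3493, 0.0892]
eef_rot: [[-0.028, 0.999, 0.017], [1.0, 0.028, 0.004], [0.004, 0.017, -1.0]]
wrist_force: [0.0, 0.0, -0.1]
grip_width: 1.003
```

Call:
drive_tool([
  [0,0,-0.3],
  [0,0,-0.5],
  [0,0,-1],
  [0,0,-1],
  [0,0,-1],
], roll=[0,0,0,0,0], fingers=[1,1,1,1,1])

```text
clock: 11.7
position: [0.4178, 0.347, 0.1854]
eef_rot: [[-0.028, 1.0, 0.009], [1.0, 0.028, -0.001], [-0.001, 0.009, -1.0]]
wrist_force: [0.8, 0.1, -0.0]
grip_width: 1.0
```

```bash
python3 - <<'E'
from h import *
im,d=camera('side'); P=cloud('side',d)
m=(abs(P[...,0]-.42)<.06)&(abs(P[...,1]-.35)<.06)&(P[...,2]>.095)&(P[...,2]<.12)
p=P[m]; print(len(p), np.linalg.lstsq(np.c_[p[:,:2]-[.42,.345],np.ones(len(p))],p[:,2],rcond=None)[0], p.mean(0),cv2.minEnclosingCircle(p[:,:2].astype(np.float32)))
s=state(); print(s['position'],s['q'])
a=(.619,-.05,.072); u,v=proj('side',a).astype(int); print(u,v,proj('side',a)); save('w1.png',im,8,(u-45,v-45,u+45,v+25))
np.save('side1i.npy',im)
E
```

```text
171 [0.0238516  0.02413241 0.10881142] [0.42677369 0.34850826 0.10905764] ((0.4252219498157501, 0.3530382215976715), 0.033476799726486206)
[0.42038991 0.34897148 0.1909358 ] [ 0.65113088  0.05583711  1.95296602 -0.00713534  1.11721203 -0.94474604]
343 218 [343.96876337 218.81514172]
```

View pics/w1.png

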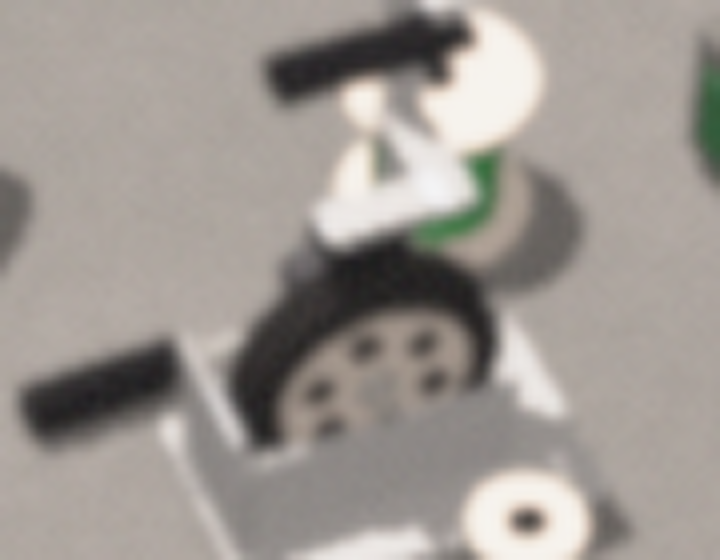

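The spool is upright and level, radius about right, top at 0.109 m. The wheel picture shows the hub at (375,390) with the tyre's visible upper half all black, so the mark is below. Next I'll move above the stand and stretch outward high up to see if the tool can be leaned.

Call:
drive_tool([
  [0,0,-1],
  [-0.5,0,-1],
  [-1,0.3,-0.8],
  [-1,0.3,-0.8],
  [-1,0.3,-0.8],
], roll=[0,0,0,0,0], fingers=[1,1,1,1,1])

```text
clock: 12.25
position: [0.443, 0.2619, 0.3099]
eef_rot: [[-0.034, 0.999, 0.021], [0.999, 0.034, 0.009], [0.008, 0.021, -1.0]]
wrist_force: [-0.2, 0.0, 0.2]
grip_width: 1.0
```

Call:
drive_tool([
  [-1,0.5,-0.8],
  [-1,0.5,-0.8],
  [-1,0.5,-0.8],
  [-1,0.5,-0.6],
  [-1,0.5,-0.5],
], roll=[0,0,0,0,0], fingers=[1,1,1,1,1])

```text
clock: 12.75
position: [0.5087, 0.1333, 0.4096]
eef_rot: [[-0.036, 0.999, 0.033], [0.999, 0.035, 0.013], [0.012, 0.033, -0.999]]
wrist_force: [0.0, 0.7, 0.5]
grip_width: 0.997
```

Call:
drive_tool([
  [-1,0.5,0],
  [-1,0.5,0],
  [-1,0.5,0],
  [-1,0.5,0],
  [-1,0.5,0],
], roll=[0,0,0,0,0], fingers=[0.4,0.4,0.4,0.4,0.4])

```text
clock: 13.25
position: [0.5783, 0.0051, 0.4213]
eef_rot: [[-0.036, 0.998, 0.048], [0.999, 0.035, 0.014], [0.013, 0.049, -0.999]]
wrist_force: [-0.2, 1.2, 0.4]
grip_width: 0.403
```

Call:
drive_tool([
  [-0.4,1,-0.5],
  [0,1,-0.5],
  [0,1,-0.5],
  [0,1,-0.5],
  [0,1,-0.5],
], roll=[0,0,0,0,0], fingers=[0.4,0.4,0.4,0.4,0.4])

```text
clock: 13.75
position: [0.7012, -0.0075, 0.495]
eef_rot: [[-0.029, 0.998, 0.05], [1.0, 0.028, 0.013], [0.011, 0.05, -0.999]]
wrist_force: [0.8, 0.2, 0.1]
grip_width: 0.402
```

Call:
drive_tool([
  [0,1,0],
  [0,1,0],
  [0,1,0],
  [0,1,0],
  [0,1,0],
], roll=[0,0,0,0,0], fingers=[0.4,0.4,0.4,0.4,0.4])

```text
clock: 14.25
position: [0.8298, -0.0042, 0.5125]
eef_rot: [[-0.028, 0.998, 0.062], [1.0, 0.028, 0.012], [0.01, 0.062, -0.998]]
wrist_force: [-0.5, 0.4, -0.1]
grip_width: 0.398
```

Call:
drive_tool([
  [0,1,0],
  [0,1,0],
  [0,1,0],
  [0,1,0],
  [0,1,0],
], roll=[0,0,0,0,0], fingers=[0.4,0.4,0.4,0.4,0.4])

```text
clock: 14.75
position: [0.9266, -0.0003, 0.4889]
eef_rot: [[-0.028, 0.997, 0.075], [1.0, 0.027, 0.013], [0.011, 0.075, -0.997]]
wrist_force: [-0.5, 0.7, 1.5]
grip_width: 0.397
```

Call:
drive_tool([
  [0,1,0],
  [0,1,0],
  [0,1,0],
  [0,1,0],
  [0,1,0],
], roll=[0,0,0,0,0], fingers=[0.4,0.4,0.4,0.4,0.4])

```text
clock: 15.25
position: [0.9756, 0.0035, 0.4639]
eef_rot: [[-0.028, 0.985, 0.17], [1.0, 0.026, 0.013], [0.008, 0.17, -0.985]]
wrist_force: [0.9, 0.8, 0.1]
grip_width: 0.399
```

```bash
python3 -c "
from h import *
s=state();print(s['q'],s['position'])"
```

```text
[-0.02785359  0.87667437  0.31089797  0.01790769  1.78403161 -1.6206111 ] [0.97558677 0.00351892 0.46385731]
```

The stretch leans the tool (0.17 rad so far, the right way). Continuing.

Call:
drive_tool([
  [0,1,0],
  [0,1,0],
  [0,1,0],
  [0,1,0],
  [0,1,0],
], roll=[0,0,0,0,0], fingers=[0.4,0.4,0.4,0.4,0.4])

```text
clock: 15.75
position: [1.0201, 0.0069, 0.4477]
eef_rot: [[-0.028, 0.964, 0.264], [1.0, 0.025, 0.013], [0.006, 0.265, -0.964]]
wrist_force: [0.7, -0.1, 0.5]
grip_width: 0.403
```

Call:
drive_tool([
  [0,1,0],
  [0,1,0],
  [0,1,0],
  [0,1,0],
  [0,1,0],
], roll=[0,0,0,0,0], fingers=[0.4,0.4,0.4,0.4,0.4])

```text
clock: 16.25
position: [1.0591, 0.0098, 0.4402]
eef_rot: [[-0.027, 0.935, 0.355], [1.0, 0.024, 0.014], [0.004, 0.355, -0.935]]
wrist_force: [-0.0, 0.7, -0.0]
grip_width: 0.403
```

Call:
drive_tool([
  [0,1,0],
  [0,1,0],
  [0,1,0],
  [0,1,0],
  [0,1,0],
], roll=[0,0,0,0,0], fingers=[0.4,0.4,0.4,0.4,0.4])

```text
clock: 16.75
position: [1.092, 0.0124, 0.4449]
eef_rot: [[-0.026, 0.897, 0.442], [1.0, 0.022, 0.014], [0.003, 0.442, -0.897]]
wrist_force: [0.9, -0.3, -0.8]
grip_width: 0.401
```

Call:
drive_tool([
  [0,1,0],
  [0,1,0],
  [0,1,0],
  [0,1,0],
  [0,1,0],
], roll=[0,0,0,0,0], fingers=[0.4,0.4,0.4,0.4,0.4])

```text
clock: 17.25
position: [1.1188, 0.0145, 0.4618]
eef_rot: [[-0.026, 0.851, 0.525], [1.0, 0.021, 0.015], [0.002, 0.526, -0.851]]
wrist_force: [-0.1, -0.4, -0.0]
grip_width: 0.4
```

Call:
drive_tool([
  [0,1,0],
  [0,1,0],
  [0,1,0],
  [0,1,0],
  [0,1,0],
], roll=[0,0,0,0,0], fingers=[0.4,0.4,0.4,0.4,0.4])

```text
clock: 17.75
position: [1.1395, 0.0163, 0.4892]
eef_rot: [[-0.025, 0.797, 0.603], [1.0, 0.02, 0.016], [0.001, 0.604, -0.797]]
wrist_force: [-0.3, 0.5, 0.3]
grip_width: 0.398
```

Leaning 37°. Retracting high over the stand and rolling the jaws parallel to the axle.

Call:
drive_tool([
  [0,-0.8,-0.6],
  [0,-0.8,-0.6],
  [0,-1,-0.75],
  [0,-1,-0.75],
  [0,-1,-0.75],
], roll=[0,0,0,0.4,0.4], fingers=[0.6,0.6,0.6,0.6,0.6])

```text
clock: 18.25
position: [0.998, 0.0138, 0.4722]
eef_rot: [[0.074, 0.798, 0.599], [0.994, -0.104, 0.016], [0.075, 0.594, -0.801]]
wrist_force: [0.1, 0.5, 0.1]
grip_width: 0.601
```

Call:
drive_tool([
  [-0.1,-1,-0.75],
  [-0.1,-1,-0.75],
  [-0.1,-1,-0.75],
  [-0.1,-1,-0.75],
  [-0.1,-1,-0.75],
], roll=[0.1,0,0,0,0], fingers=[0.6,0.6,0.6,0.6,0.6])

```text
clock: 18.75
position: [0.8339, 0.0147, 0.4751]
eef_rot: [[0.087, 0.792, 0.605], [0.992, -0.121, 0.016], [0.086, 0.599, -0.796]]
wrist_force: [-0.0, 0.4, -0.4]
grip_width: 0.6
```

Call:
drive_tool([
  [-0.1,-1,-0.75],
  [-0.1,-1,-0.75],
  [-0.1,-1,-0.75],
  [-0.1,-1,-0.75],
  [-0.1,-1,-0.75],
], roll=[0,0,0,0,0], fingers=[0.6,0.6,0.6,0.6,0.6])

```text
clock: 19.25
position: [0.6699, 0.0162, 0.4778]
eef_rot: [[0.087, 0.786, 0.612], [0.992, -0.121, 0.015], [0.086, 0.606, -0.791]]
wrist_force: [-0.6, -0.4, 0.5]
grip_width: 0.6
```

Call:
drive_tool([
  [-0.4,-1,-0.75],
  [-0.4,-1,-0.75],
  [-0.4,-1,-0.75],
  [-0.4,-1,-0.75],
  [-0.4,-1,-0.75],
], roll=[0,0,0,0,0], fingers=[0.6,0.6,0.6,0.6,0.6])

```text
clock: 19.75
position: [0.5029, -0.0192, 0.4756]
eef_rot: [[0.083, 0.779, 0.621], [0.993, -0.118, 0.016], [0.086, 0.615, -0.784]]
wrist_force: [0.1, -1.2, 0.7]
grip_width: 0.602
```

Call:
drive_tool([
  [-0.4,-0.8,-0.2],
  [-0.2,-0.6,0.8],
  [-0.2,-0.6,0.8],
  [-0.1,-0.6,0.8],
  [-0.1,-0.6,0.8],
], roll=[0,0,0,0,0], fingers=[0.6,0.6,0.6,0.6,0.6])

```text
clock: 20.25
position: [0.4837, -0.0357, 0.3767]
eef_rot: [[0.084, 0.761, 0.644], [0.993, -0.116, 0.008], [0.081, 0.639, -0.765]]
wrist_force: [-1.2, 0.1, -0.1]
grip_width: 0.602
```

Call:
drive_tool([
  [-0.1,-0.6,0.8],
  [-0.1,-0.6,0.8],
  [-0.1,-0.6,0.8],
  [-0.1,-0.6,0.8],
  [-0.1,-0.6,0.8],
], roll=[0,0,0,0,0], fingers=[0.6,0.6,0.6,0.6,0.6])

```text
clock: 20.75
position: [0.491, -0.0396, 0.252]
eef_rot: [[0.084, 0.751, 0.654], [0.993, -0.115, 0.004], [0.078, 0.65, -0.756]]
wrist_force: [-0.4, -0.2, -0.0]
grip_width: 0.602
```

Call:
drive_tool([
  [0,-0.7,0.5],
  [0,-0.7,0.7],
  [-0.15,0,0.9],
  [-0.15,0,0.9],
  [0,0,0.9],
], roll=[0,0,0,0,0], fingers=[0.6,0.6,0.6,0.6,0.6])

```text
clock: 21.25
position: [0.5279, -0.0437, 0.1541]
eef_rot: [[0.085, 0.745, 0.661], [0.994, -0.113, -0.001], [0.075, 0.657, -0.75]]
wrist_force: [-0.2, 0.6, 0.1]
grip_width: 0.603
```

```bash
cat >> h.py <<'E'
A=np.array([.6185,-.0495,.072]); XS=np.array([np.cos(np.radians(-7.45)),np.sin(np.radians(-7.45)),0]); YS=np.array([-XS[1],XS[0],0])
def st():
    s=state(); d=s['position']-A; R=s['eef_rot']; S=np.array([XS,YS,[0,0,1]])
    p=S@d; print('clk',round(float(s['clock']),2),'TCP stand mm',(p*1e3).round(1),'+z72; r',round(np.hypot(p[0],p[2])*1e3,1),'phi',round(np.degrees(np.arctan2(-p[0],p[2])),1),'F',s['wrist_force'].round(1),'g',round(float(s['grip_width']),3))
    print('tool axes in stand (cols)',(S@R).round(3).tolist()); return p,S@R
E
python3 - <<'E'
from h import *
st()
im,d=camera('side'); u,v=343,218; save('w2.png',im,7,(u-60,v-50,u+40,v+25))
E
```

```text
clk 21.25 TCP stand mm [-90.6  -6.   82.1] +z72; r 122.3 phi 47.8 F [-0.2  0.6  0.1] g 0.603
tool axes in stand (cols) [[-0.044, 0.754, 0.656], [0.996, -0.016, 0.085], [0.075, 0.657, -0.75]]
```

View pics/w2.png

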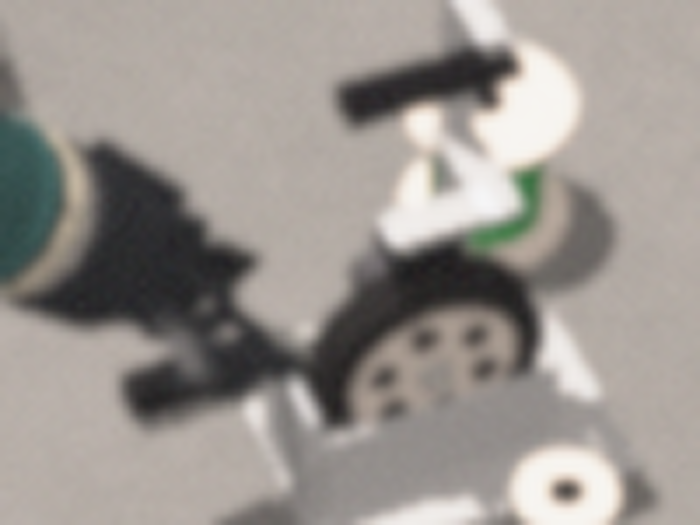

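The view shows the leaning gripper clear of the lamp (tip at (345,105) in the crop), fingers at (290,365) just ahead of the tyre's front. Advancing 72 mm along the fingers and pinching.

Call:
drive_tool([
  [0,0,0.8],
  [0,0,0.9],
  [0,0,0.8],
  [0,0,0.3],
  [0,0,0],
], roll=[0,0,0,0,0], fingers=[0.6,0.6,0.6,0.6,0.6])

```text
clock: 21.8
position: [0.5773, -0.0408, 0.1079]
eef_rot: [[0.094, 0.751, 0.654], [0.993, -0.116, -0.01], [0.069, 0.65, -0.757]]
wrist_force: [0.4, 0.4, 0.3]
grip_width: 0.6
```

```bash
python3 -c "
from h import *
st()"
```

```text
clk 21.8 TCP stand mm [-42.    3.2  35.9] +z72; r 55.2 phi 49.5 F [0.4 0.4 0.3] g 0.6
tool axes in stand (cols) [[-0.035, 0.76, 0.649], [0.997, -0.018, 0.075], [0.069, 0.65, -0.757]]
```

Call:
drive_tool([
  [-0.12,-0.4,0.2],
  [0,0,0],
  [0,0,0],
  [0,0,0],
  [0,0,0],
], roll=[0,0,0,0,0], fingers=[0.6,0,0,0,0])

```text
clock: 22.3
position: [0.5723, -0.0425, 0.1044]
eef_rot: [[0.098, 0.752, 0.652], [0.993, -0.113, -0.019], [0.06, 0.65, -0.758]]
wrist_force: [19.3, 3.6, -17.5]
grip_width: 0.27
```

```bash
python3 -c "
from h import *
st()"
```

```text
clk 22.3 TCP stand mm [-46.7   0.9  32.4] +z72; r 56.8 phi 55.2 F [ 19.3   3.6 -17.5] g 0.27
tool axes in stand (cols) [[-0.031, 0.76, 0.649], [0.998, -0.015, 0.066], [0.06, 0.65, -0.758]]
```

Call:
drive_tool([
  [0,0.4,-0.08],
  [0,0.4,0],
  [0,0.35,0.05],
  [0,0,0],
  [0,0,0],
], roll=[0,0,0,0,0], fingers=[0,0,0,0,0.5])

```text
clock: 22.8
position: [0.575, -0.0432, 0.1096]
eef_rot: [[0.094, 0.771, 0.63], [0.994, -0.112, -0.011], [0.062, 0.627, -0.777]]
wrist_force: [-0.7, 0.1, -1.1]
grip_width: 0.427
```

```bash
python3 - <<'E'
from h import *
st()
im,d=camera('side'); u,v=343,218; im=im[v-40:v+25,u-30:u+40]; np.save('w3i.npy',im); save('w3.png',im,9)
g=im.min(2); print('bright px in the tyre zone will be seen in picture')
E
```

```text
clk 22.8 TCP stand mm [-44.    0.6  37.6] +z72; r 57.8 phi 49.5 F [-0.7  0.1 -1.1] g 0.427
tool axes in stand (cols) [[-0.035, 0.779, 0.626], [0.997, -0.011, 0.07], [0.062, 0.627, -0.777]]
bright px in the tyre zone will be seen in picture
```

View pics/w3.png

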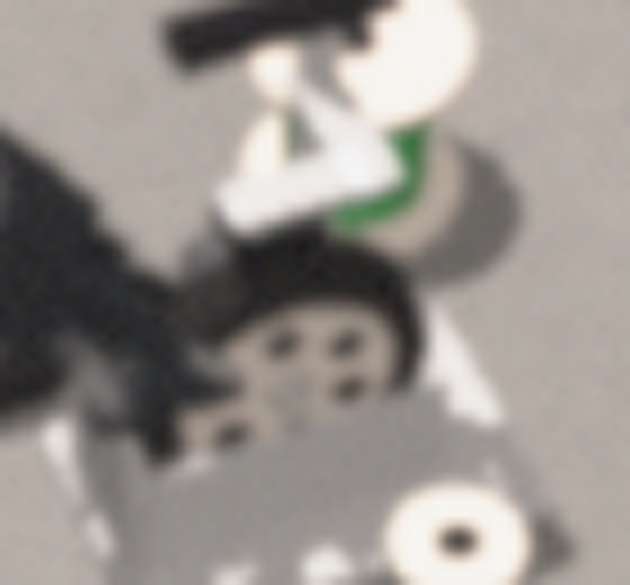

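Call:
drive_tool([
  [0,0,-0.6],
  [0,0,-0.8],
  [0,-0.35,0],
  [0,0,0],
  [0,0,0],
], roll=[0,0,0,0,0], fingers=[0.6,0.6,0,0,0])

```text
clock: 23.35
position: [0.545, -0.0419, 0.1323]
eef_rot: [[0.094, 0.77, 0.631], [0.994, -0.112, -0.012], [0.062, 0.628, -0.776]]
wrist_force: [-0.5, 0.6, 0.6]
grip_width: 0.09
```

```bash
python3 -c "
from h import *
p,R=st(); print('tip r,phi',(lambda t:(np.hypot(t[0],t[2]),np.degrees(np.arctan2(-t[0],t[2])),t))(p+.017*R[:,2]))"
```

```text
clk 23.35 TCP stand mm [-73.9  -2.   60.3] +z72; r 95.4 phi 50.8 F [-0.5  0.6  0.6] g 0.09
tool axes in stand (cols) [[-0.035, 0.778, 0.627], [0.997, -0.011, 0.07], [0.062, 0.628, -0.776]]
tip r,phi (np.float64(0.07887284789448278), np.float64(53.28599353936459), array([-0.0632268 , -0.00080735,  0.04715186]))
```

Call:
drive_tool([
  [0,-0.2,0.4],
  [0,0,0.3],
  [0,0,0.1],
  [0,0,0.1],
], roll=[0,0,0,0], fingers=[0,0,0,0])

```text
clock: 23.75
position: [0.5498, -0.0406, 0.1063]
eef_rot: [[0.093, 0.776, 0.624], [0.994, -0.112, -0.008], [0.064, 0.621, -0.782]]
wrist_force: [-75.0, -4.0, 74.9]
grip_width: 0.001
```

```bash
cat >> h.py <<'E'
def tip():
    p,R=st(); t=p+.017*R[:,2]; print('tip',(t*1e3).round(1),'r',round(np.hypot(t[0],t[2])*1e3,1),'phi',round(np.degrees(np.arctan2(-t[0],t[2])),1))
E
python3 -c "
from h import *
tip()"
```

```text
clk 23.75 TCP stand mm [-69.3  -0.1  34.3] +z72; r 77.4 phi 63.6 F [-75.   -4.   74.9] g 0.001
tool axes in stand (cols) [[-0.037, 0.784, 0.62], [0.997, -0.011, 0.073], [0.064, 0.621, -0.782]]
tip [-58.8   1.2  21.1] r 62.4 phi 70.3
```

Call:
drive_tool([
  [0,0,-0.25],
], roll=[0], fingers=[0])

```text
clock: 23.85
position: [0.5456, -0.0408, 0.1108]
eef_rot: [[0.094, 0.776, 0.624], [0.994, -0.113, -0.009], [0.064, 0.62, -0.782]]
wrist_force: [1.0, 0.1, -0.4]
grip_width: 0.003
```

Call:
drive_tool([
  [0,0,0],
], roll=[0], fingers=[0])

```text
clock: 23.95
position: [0.5453, -0.041, 0.1106]
eef_rot: [[0.094, 0.776, 0.623], [0.994, -0.113, -0.009], [0.064, 0.62, -0.782]]
wrist_force: [-0.8, 1.0, 0.3]
grip_width: -0.0
```

```bash
python3 -c "
from h import *
tip()"
```

```text
clk 23.95 TCP stand mm [-73.6  -1.   38.6] +z72; r 83.2 phi 62.3 F [-0.8  1.   0.3] g -0.0
tool axes in stand (cols) [[-0.035, 0.784, 0.619], [0.997, -0.012, 0.072], [0.064, 0.62, -0.782]]
tip [-63.1   0.2  25.3] r 68.0 phi 68.1
```

Call:
drive_tool([
  [0,0.5,-0.05],
  [0,0.5,0],
  [0,0.5,0],
  [0,0.5,0],
  [0,0,-0.5],
], roll=[0,0,0,0,0], fingers=[0,0,0,0,0])

```text
clock: 24.45
position: [0.5775, -0.0465, 0.1539]
eef_rot: [[0.093, 0.776, 0.624], [0.994, -0.113, -0.008], [0.065, 0.62, -0.782]]
wrist_force: [0.1, 0.7, -0.1]
grip_width: 0.002
```

```bash
python3 - <<'E'
from h import *
tip()
a=camera('side')[0]; b=camera('side')[0]; u,v=343,218; c=lambda im: im[v-40:v+25,u-30:u+40]
print(np.abs(a.astype(int)-b).mean(2)[v-20:v+15,u-20:u+25].mean())
np.save('w4i.npy',c(b)); save('w4.png',c(b),9)
E
```

```text
clk 24.45 TCP stand mm [-41.   -2.4  81.9] +z72; r 91.6 phi 26.6 F [ 0.1  0.7 -0.1] g 0.002
tool axes in stand (cols) [[-0.036, 0.784, 0.62], [0.997, -0.012, 0.073], [0.065, 0.62, -0.782]]
tip [-30.5  -1.1  68.6] r 75.1 phi 23.9
1.8586243386243384
```

View pics/w4.png

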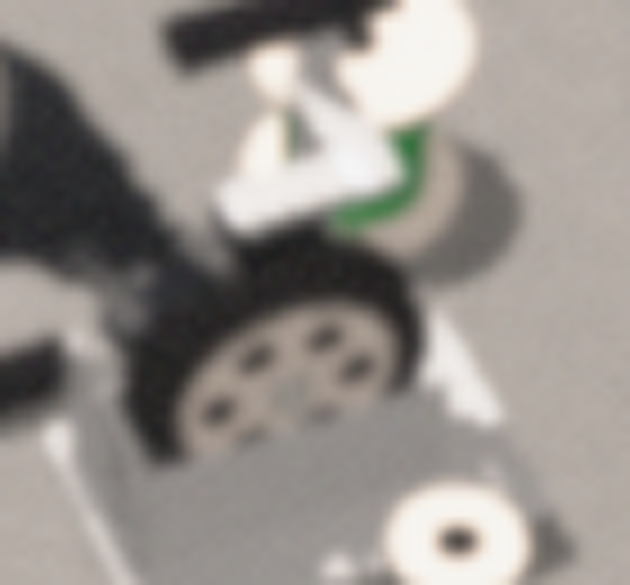

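```bash
cat >> h.py <<'E'
def polar(img,off=(0,0),y=-.012,c=(0,0)):
    a=np.radians(np.arange(-110,111,5))  # + = towards stand +x (back), 0 = top
    r=np.arange(.020,.0625,.002); G=np.zeros((len(r),len(a)))
    for j,t in enumerate(a):
        for i,rr in enumerate(r):
            q=proj('side',A+XS*(rr*np.sin(t)+c[0])+YS*y+np.array([0,0,rr*np.cos(t)+c[1]]))
            G[i,j]=cv2.getRectSubPix(img.astype(np.float32).mean(2),(1,1),(float(q[0]-off[0]),float(q[1]-off[1])))[0,0]
    return np.degrees(a),r,G
def look(img,off=(0,0)):
    a,r,G=polar(img,off)
    print('ang ',' '.join('%4d'%x for x in a))
    for lo,hi,n in((.026,.034,'hole'),(.045,.050,'in'),(.050,.056,'out')):
        m=(r>=lo)&(r<=hi); print(n.ljust(4),' '.join('%4d'%x for x in G[m].mean(0)))
E
python3 - <<'E'
from h import *
print(proj('side',A-YS*.012),'seen hub ~(345.2,221.9)')
for n in ('w3i','w4i'): print(n); look(np.load(n+'.npy'),(313,178))
a,r,G=polar(np.load('w4i.npy'),(313,178)); print('radial top',dict(zip((r*1e3).round(),G[:,20:26].mean(1).round())))
E
```

```text
[345.18711251 221.3027905 ] seen hub ~(345.2,221.9)
w3i
ang  -110 -105 -100  -95  -90  -85  -80  -75  -70  -65  -59  -55  -50  -45  -40  -35  -29  -25  -20  -14  -10   -5    0    5   10   14   20   25   29   35   40   45   50   55   59   65   70   75   80   85   90   95  100  105  110
hole  104  114  125  133  135  130  121  105   91   82   84   97  114  132  146  153  151  138  118   98   88   94  110  130  145  150  150  142  131  117  104   97   97  107  119  131  141  147  149  148  144  138  126  117  112
in    128   99   81   75   76   79   79   71   60   49   49   63   90  105  103  107  107  104  103   95   94   96  100   98   93   88   83   79   77   72   69   65   60   56   53   52   52   56   58   62   69   72   76   82   96
out   115   83   58   45   41   41   46   46   46   47   47   54   77   97   83   69   66   65   65   62   60   61   59   56   53   49   47   43   41   40   37   41   43   51   66   82   99  114  124  132  140  147  147  138  128
w4i
ang  -110 -105 -100  -95  -90  -85  -80  -75  -70  -65  -59  -55  -50  -45  -40  -35  -29  -25  -20  -14  -10   -5    0 
[... 917 characters left out ...]
2.0), np.float64(26.0): np.float64(139.0), np.float64(28.0): np.float64(137.0), np.float64(30.0): np.float64(136.0), np.float64(32.0): np.float64(137.0), np.float64(34.0): np.float64(140.0), np.float64(36.0): np.float64(142.0), np.float64(38.0): np.float64(141.0), np.float64(40.0): np.float64(140.0), np.float64(42.0): np.float64(134.0), np.float64(44.0): np.float64(124.0), np.float64(46.0): np.float64(112.0), np.float64(48.0): np.float64(98.0), np.float64(50.0): np.float64(83.0), np.float64(52.0): np.float64(69.0), np.float64(54.0): np.float64(57.0), np.float64(56.0): np.float64(48.0), np.float64(58.0): np.float64(43.0), np.float64(60.0): np.float64(40.0), np.float64(62.0): np.float64(39.0)}
```

Call:
drive_tool([
  [0,-1,0],
  [0,-1,0],
  [0,0,0.45],
  [0,0,0],
], roll=[0,0,0,0], fingers=[0,0,0,0])

```text
clock: 24.95
position: [0.5436, -0.0404, 0.1099]
eef_rot: [[0.093, 0.777, 0.622], [0.994, -0.113, -0.007], [0.064, 0.619, -0.783]]
wrist_force: [0.6, 0.2, 0.3]
grip_width: 0.001
```

```bash
sed -i "s/^    p,R=st(); t=p/    p,R=st(); t=p/; s/print('tip',(t/print('perp',round(-t@R[:,2]*1e3,1),'tip',(t/" h.py; python3 - <<'E'
from h import *
tip(); look(camera('side')[0])
E
```

```text
clk 24.95 TCP stand mm [-75.4  -0.7  37.9] +z72; r 84.4 phi 63.3 F [0.6 0.2 0.3] g 0.001
tool axes in stand (cols) [[-0.037, 0.786, 0.618], [0.997, -0.011, 0.073], [0.064, 0.619, -0.783]]
perp 59.4 tip [-64.9   0.5  24.6] r 69.5 phi 69.2
ang  -110 -105 -100  -95  -90  -85  -80  -75  -70  -65  -59  -55  -50  -45  -40  -35  -29  -25  -20  -14  -10   -5    0    5   10   14   20   25   29   35   40   45   50   55   59   65   70   75   80   85   90   95  100  105  110
hole  144  137  126  113   99   92   90  103  117  135  146  151  146  131  112   96   90   95  111  133  148  153  150  141  125  107   94   92  100  114  129  140  146  145  141  135  127  118  109  106  109  115  125  134  142
in    130  102   82   74   75   80   87   92   94   98  101  105  107  106  105  106  101   98  101  101  101  102  101   98   92   88   86   81   76   74   69   63   59   55   51   51   51   57   60   65   72   78   81   84   95
out   118   87   62   47   42   41   43   45   48   52   55   59   63   65   65   66   67   63   67   63   61   62   61   59   53   50   49   44   42   39   39   40   44   53   64   77   97  113  127  136  144  153  157  146  129
```

Wheel unmoved since. Stroke now, starting 0.5 mm clearer, and look straight after.

Call:
drive_tool([
  [0,0.6,-0.05],
  [0,0.8,0],
  [0,0.8,0],
  [0,0,-0.5],
  [0,0,0],
], roll=[0,0,0,0,0], fingers=[0,0,0,0,0])

```text
clock: 25.5
position: [0.5784, -0.0462, 0.156]
eef_rot: [[0.092, 0.78, 0.619], [0.994, -0.112, -0.006], [0.065, 0.616, -0.785]]
wrist_force: [-3.7, 1.1, 0.6]
grip_width: -0.002
```

```bash
python3 - <<'E'
from h import *
tip(); look(camera('side')[0])
E
```

```text
clk 25.5 TCP stand mm [-40.2  -1.9  84. ] +z72; r 93.1 phi 25.6 F [-3.7  1.1  0.6] g -0.002
tool axes in stand (cols) [[-0.038, 0.788, 0.614], [0.997, -0.01, 0.074], [0.065, 0.616, -0.785]]
perp 73.8 tip [-29.8  -0.6  70.6] r 76.7 phi 22.9
ang  -110 -105 -100  -95  -90  -85  -80  -75  -70  -65  -59  -55  -50  -45  -40  -35  -29  -25  -20  -14  -10   -5    0    5   10   14   20   25   29   35   40   45   50   55   59   65   70   75   80   85   90   95  100  105  110
hole  137  125  111   99   92   99  111  126  140  147  146  136  119  100   89   87  101  121  141  152  155  150  137  120  101   92   93  105  120  134  143  147  146  140  131  122  114  109  108  112  122  132  140  148  151
in    100   82   74   72   76   81   87   93   98  100  102  105  106  104  101  100   99  103  104  102  102  103  100   97   91   90   84   80   77   73   69   64   59   55   53   52   51   55   58   63   70   78   82   83   94
out   103   78   57   45   44   42   43   47   51   53   56   58   62   62   62   65   66   62   65   63   61   61   59   60   54   51   48   46   43   43   39   38   42   52   64   79   96  113  126  134  143  152  155  146  130
```

Call:
drive_tool([
  [0,-1,0],
  [0,-1,0],
  [0,0,0.48],
  [0,0,0],
], roll=[0,0,0,0], fingers=[0,0,0,0])

```text
clock: 25.95
position: [0.5456, -0.0406, 0.1128]
eef_rot: [[0.093, 0.78, 0.618], [0.994, -0.113, -0.007], [0.064, 0.615, -0.786]]
wrist_force: [1.2, -0.9, -0.0]
grip_width: 0.001
```

Call:
drive_tool([
  [0,0.6,-0.05],
  [0,0.8,0],
  [0,0.8,0],
  [0,0,-0.5],
  [0,0,0],
], roll=[0,0,0,0,0], fingers=[0,0,0,0,0])

```text
clock: 26.45
position: [0.5784, -0.0463, 0.155]
eef_rot: [[0.093, 0.786, 0.611], [0.994, -0.114, -0.005], [0.065, 0.608, -0.792]]
wrist_force: [-1.2, 0.4, 0.5]
grip_width: -0.001
```

```bash
python3 - <<'E'
from h import *
tip(); look(camera('side')[0])
E
```

```text
clk 26.45 TCP stand mm [-40.2  -2.   83. ] +z72; r 92.3 phi 25.8 F [-1.2  0.4  0.5] g -0.001
tool axes in stand (cols) [[-0.036, 0.794, 0.607], [0.997, -0.011, 0.074], [0.065, 0.608, -0.792]]
perp 73.3 tip [-29.9  -0.7  69.6] r 75.7 phi 23.2
ang  -110 -105 -100  -95  -90  -85  -80  -75  -70  -65  -59  -55  -50  -45  -40  -35  -29  -25  -20  -14  -10   -5    0    5   10   14   20   25   29   35   40   45   50   55   59   65   70   75   80   85   90   95  100  105  110
hole  108   97   93   99  109  123  137  142  143  134  120  100   92   90  104  122  139  151  154  150  135  114   98   89   92  108  126  140  147  148  144  136  124  113  105  102  105  113  124  134  142  147  149  149  144
in    101   83   75   74   81   99  119  129  119  106  104  105  103   99  101  105  107  106  105  101  100   98   97   93   92   90   87   83   77   73   70   65   59   53   51   51   51   54   58   65   71   74   77   79   92
out   104   78   58   48   49   72  101  111   98   72   59   61   62   63   64   67   67   63   66   63   61   62   60   57   55   51   48   45   42   41   38   39   45   53   65   79   96  110  121  133  143  152  154  141  124
```

The white mark has appeared at about 75° on the front side. One more equal stroke.

Call:
drive_tool([
  [0,-1,0],
  [0,-1,0],
  [0,0,0.48],
  [0,0,0],
], roll=[0,0,0,0], fingers=[0,0,0,0])

```text
clock: 26.9
position: [0.5457, -0.041, 0.113]
eef_rot: [[0.095, 0.785, 0.612], [0.993, -0.114, -0.007], [0.064, 0.608, -0.791]]
wrist_force: [0.8, -0.5, 0.3]
grip_width: -0.003
```

Call:
drive_tool([
  [0,0.6,-0.05],
  [0,0.8,0],
  [0,0.8,0],
  [0,0,-0.5],
  [0,0,0],
], roll=[0,0,0,0,0], fingers=[0,0,0,0,0])

```text
clock: 27.4
position: [0.5785, -0.0466, 0.1551]
eef_rot: [[0.095, 0.791, 0.604], [0.993, -0.115, -0.005], [0.065, 0.601, -0.797]]
wrist_force: [-3.5, -0.5, 0.0]
grip_width: -0.001
```

```bash
python3 - <<'E'
from h import *
tip(); look(camera('side')[0])
E
```

```text
clk 27.4 TCP stand mm [-40.   -2.3  83.1] +z72; r 92.3 phi 25.7 F [-3.5 -0.5  0. ] g -0.001
tool axes in stand (cols) [[-0.035, 0.799, 0.6], [0.997, -0.012, 0.073], [0.065, 0.601, -0.797]]
perp 73.4 tip [-29.8  -1.1  69.6] r 75.7 phi 23.2
ang  -110 -105 -100  -95  -90  -85  -80  -75  -70  -65  -59  -55  -50  -45  -40  -35  -29  -25  -20  -14  -10   -5    0    5   10   14   20   25   29   35   40   45   50   55   59   65   70   75   80   85   90   95  100  105  110
hole   96  102  112  125  136  141  142  133  120  104   93   87   99  117  137  152  156  152  139  118   98   91   97  113  134  145  149  146  139  129  118  107   99  101  108  118  129  138  145  148  148  145  137  128  118
in    101   84   75   73   76   81   88   94   97  100  101  101  100  102  110  130  138  122  106  100  100   98   98   96   92   89   86   83   79   73   69   64   58   55   54   53   52   56   59   64   71   77   78   79   93
out   103   78   57   46   44   41   43   46   48   51   56   59   62   63   71  108  131  102   70   66   66   62   61   57   52   51   49   44   42   39   38   40   45   55   63   77   95  111  122  132  142  151  154  141  125
```

```bash
cat >> h.py <<'E'
from scipy.optimize import least_squares
def plane(img,s=.0005,n=160):
    g=np.mgrid[-n:n+1,-n:n+1]*s; zz=-g[0]; xx=g[1]
    K,R,t=cal('side'); W=A-.012*YS+xx[...,None]*XS+zz[...,None]*np.array([0,0,1.]); q=(W@R.T+t)@K.T
    m=(q[...,:2]/q[...,2:]).astype(np.float32)
    return xx,zz,cv2.remap(img.astype(np.float32).mean(2),m[...,0],m[...,1],cv2.INTER_CUBIC)
def markang(img,verbose=1):
    xx,zz,g=plane(img); f=lambda x,z: g[np.clip(np.round(160-z/.0005).astype(int),0,320),np.clip(np.round(160+x/.0005).astype(int),0,320)]
    c=np.zeros(2)
    for it in range(4):
        pts=[]; rr=np.arange(.036,.058,.0005)
        for a in np.radians(np.arange(-75,76,5)):
            pr=f(c[0]+rr*np.sin(a),c[1]+rr*np.cos(a)); gr=np.diff(cv2.GaussianBlur(pr.reshape(1,-1).astype(np.float32),(9,1),0).ravel())
            k=gr.argmin()
            if gr[k]<-2.5: pts.append((c[0]+rr[k]*np.sin(a),c[1]+rr[k]*np.cos(a)))
        p=np.array(pts); o=least_squares(lambda v:np.hypot(p[:,0]-v[0],p[:,1]-v[1])-v[2],[*c,.045],loss='soft_l1',f_scale=.0005); c=o.x[:2]
    ang=np.radians(np.arange(-95,96,1)); R=np.arange(.049,.057,.001)
    pr=np.array([f(c[0]+R*np.sin(a),c[1]+R*np.cos(a)).mean() for a in ang]); base=cv2.medianBlur(pr.astype(np.uint8).reshape(1,-1),5).ravel()
    from scipy.ndimage import median_filter
    e=pr-median_filter(pr,61); e[np.abs(np.degrees(ang))>85]=0; k=e.argmax(); w=np.clip(e[max(0,k-10):k+11],0,None); w[w<.3*e[k]]=0
    m=(np.degrees(ang[max(0,k-10):k+11])*w).sum()/w.sum()
    if verbose: print('hub c mm',(c*1e3).round(1),'r',round(o.x[2]*1e3,1),'n',len(p),'res',round(np.abs(o.fun).mean()*1e3,2))
    print('MARK deg',round(m,1),'peak',round(e[k],1)); return m
E
python3 - <<'E'
from h import *
im=camera('side')[0]; markang(im); im=camera('side')[0]; markang(im)
xx,zz,g=plane(im); cv2.imwrite('pics/p5.png',cv2.resize(g,None,fx=1.8,fy=1.8))
E
```

```text
hub c mm [-3.   7.5] r 42.4 n 29 res 0.99
MARK deg -30.9 peak 89.4
hub c mm [-3.1  4.7] r 44.0 n 29 res 1.18
MARK deg -29.4 peak 82.6[ WARN:0@2.800] global loadsave.cpp:1063 imwrite_ Unsupported depth image for selected encoder is fallbacked to CV_8U.
```

View pics/p5.png

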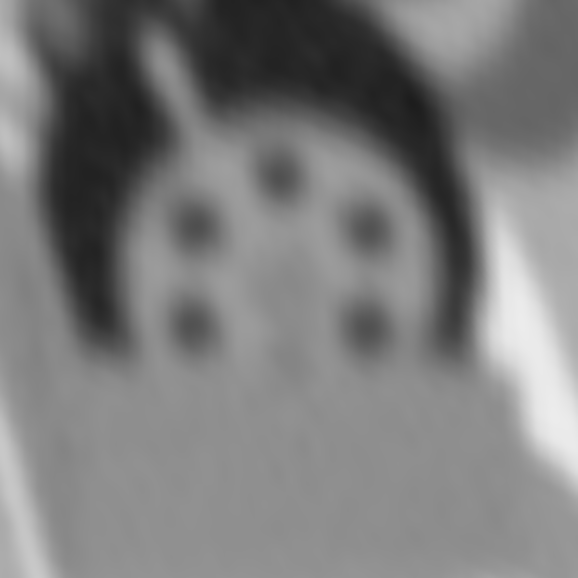

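Rectified view: holes give the wheel centre at (280.5,274), the mark runs from (205,130) to (155,35), so it's at −27.8° (midway between two holes). I'll fix that centre, then do a slow stroke and watch it.

Call:
drive_tool([
  [0,-1,0],
  [0,-1,0],
  [0,0,0.48],
  [0,0,0],
], roll=[0,0,0,0], fingers=[0,0,0,0])

```text
clock: 27.95
position: [0.5452, -0.0412, 0.1126]
eef_rot: [[0.097, 0.791, 0.605], [0.993, -0.116, -0.007], [0.065, 0.601, -0.797]]
wrist_force: [0.1, 0.2, -0.3]
grip_width: 0.001
```

Call:
drive_tool([
  [0,0.5,-0.04],
  [0,0.4,0],
  [0,0.2,0],
], roll=[0,0,0], fingers=[0,0,0])

```text
clock: 28.25
position: [0.5655, -0.0442, 0.129]
eef_rot: [[0.097, 0.793, 0.602], [0.993, -0.117, -0.006], [0.065, 0.598, -0.799]]
wrist_force: [-8.0, 0.5, 9.9]
grip_width: 0.0
```

```bash
python3 - <<'E'
s=open('h.py').read()
i=s.index('    c=np.zeros(2)\n'); j=s.index('    ang=np.radians(np.arange(-95'); s=s[:i]+'    c=np.array([-.0024,.0042])\n'+s[j:]
k=s.index("    if verbose: print('hub"); l=s.index("    print('MARK"); s=s[:k]+'''    hr=np.array([f(c[0]+.028*np.sin(a),c[1]+.028*np.cos(a)) for a in ang]); z=np.abs(np.degrees(ang))<=90
    ph=np.degrees(np.angle(-((hr[z]-hr[z].mean())*np.exp(6j*ang[z])).sum()))/6; print('holes at',round(ph,1),'mod 60 (want +-30)')
'''+s[l:]
open('h.py','w').write(s)
E
python3 - <<'E'
from h import *
tip(); markang(camera('side')[0])
E
```

```text
clk 28.25 TCP stand mm [-53.2  -1.6  57. ] +z72; r 78.0 phi 43.1 F [-8.   0.5  9.9] g 0.0
tool axes in stand (cols) [[-0.032, 0.801, 0.597], [0.997, -0.013, 0.072], [0.065, 0.598, -0.799]]
perp 60.4 tip [-43.1  -0.4  43.4] r 61.1 phi 44.8
holes at 10.1 mod 60 (want +-30)
MARK deg -20.5 peak 107.4
```

Call:
drive_tool([
  [0,0.3,0],
  [0,0.3,0],
], roll=[0,0], fingers=[0,0])

```text
clock: 28.5
position: [0.58, -0.0464, 0.1411]
eef_rot: [[0.097, 0.79, 0.605], [0.993, -0.117, -0.007], [0.065, 0.601, -0.796]]
wrist_force: [-0.0, -0.8, 0.2]
grip_width: 0.001
```

```bash
python3 - <<'E'
from h import *
tip(); markang(camera('side')[0])
E
```

```text
clk 28.5 TCP stand mm [-38.6  -1.9  69.1] +z72; r 79.2 phi 29.2 F [-0.  -0.8  0.2] g 0.001
tool axes in stand (cols) [[-0.032, 0.799, 0.601], [0.997, -0.013, 0.071], [0.065, 0.601, -0.796]]
perp 61.4 tip [-28.4  -0.7  55.6] r 62.4 phi 27.0
holes at 26.9 mod 60 (want +-30)
MARK deg -3.5 peak 81.9
```

Call:
drive_tool([
  [0,0.12,0.06],
], roll=[0], fingers=[0])

```text
clock: 28.65
position: [0.5851, -0.0472, 0.1434]
eef_rot: [[0.097, 0.789, 0.607], [0.993, -0.117, -0.008], [0.065, 0.603, -0.795]]
wrist_force: [-0.6, -0.0, 0.3]
grip_width: -0.001
```

```bash
python3 - <<'E'
from h import *
tip(); markang(camera('side')[0])
E
```

```text
clk 28.65 TCP stand mm [-33.5  -2.   71.4] +z72; r 78.9 phi 25.1 F [-0.6 -0.   0.3] g -0.001
tool axes in stand (cols) [[-0.032, 0.797, 0.603], [0.997, -0.013, 0.071], [0.065, 0.603, -0.795]]
perp 60.1 tip [-23.2  -0.8  57.9] r 62.4 phi 21.8
holes at 27.8 mod 60 (want +-30)
MARK deg -2.2 peak 82.0
```

Backing straight off and then checking the mark.

Call:
drive_tool([
  [0,-0.1,-0.5],
  [0,-0.4,-0.8],
  [0,-0.6,-0.8],
  [0,-0.6,-0.8],
  [0,-0.6,-0.8],
], roll=[0,0,0,0,0], fingers=[0,0,0,0,0])

```text
clock: 29.2
position: [0.4833, -0.0399, 0.182]
eef_rot: [[0.098, 0.791, 0.604], [0.993, -0.117, -0.008], [0.065, 0.601, -0.797]]
wrist_force: [0.1, 0.3, 0.6]
grip_width: -0.001
```

```bash
python3 - <<'E'
from h import *
tip(); im=camera('side')[0]; markang(im); im=camera('side')[0]; markang(im)
xx,zz,g=plane(im); g=np.clip(cv2.resize(g,None,fx=1.8,fy=1.8),0,255).astype(np.uint8); cv2.line(g,(280,274),(280,0),255,1); cv2.imwrite('pics/p6.png',g)
print(state()['q'])
E
```

```text
clk 29.2 TCP stand mm [-135.3   -8.1  110. ] +z72; r 174.4 phi 50.9 F [0.1 0.3 0.6] g -0.001
tool axes in stand (cols) [[-0.032, 0.799, 0.6], [0.997, -0.014, 0.071], [0.065, 0.601, -0.797]]
perp 152.4 tip [-125.1   -6.9   96.4] r 158.0 phi 52.4
holes at -28.9 mod 60 (want +-30)
MARK deg 0.6 peak 77.2
holes at -28.9 mod 60 (want +-30)
MARK deg 0.6 peak 78.1
[-0.21864566 -0.42900108  2.49864054  0.28926915  0.44846291 -1.89045615]
```

View pics/p6.png

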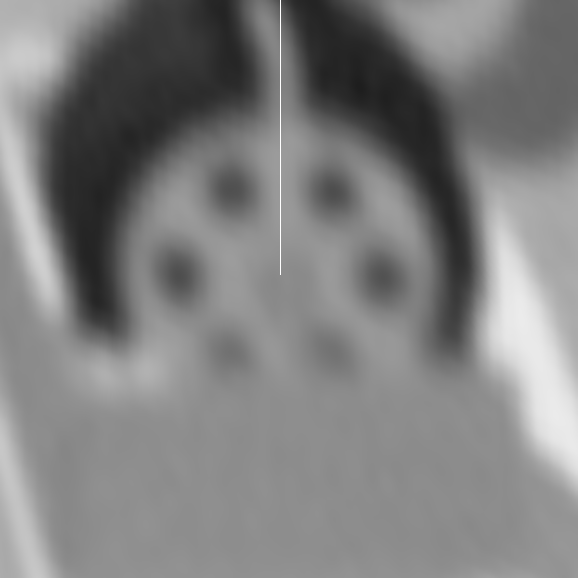

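The rectified view shows the mark standing on the vertical line (280,0–110), with the holes symmetric about it, so the wheel is within about 1.5° of top and at rest. Now to the button.

Call:
drive_tool([
  [-0.6,0,0],
  [-1,0,0],
  [-1,0,0],
  [-1,0,0],
  [-1,0,0],
], roll=[0,0,0,0,0], fingers=[0,0,0,0,0])

```text
clock: 29.8
position: [0.4731, -0.1555, 0.1754]
eef_rot: [[0.095, 0.787, 0.609], [0.993, -0.115, -0.006], [0.065, 0.606, -0.793]]
wrist_force: [0.4, 0.4, -0.7]
grip_width: -0.0
```

Call:
drive_tool([
  [-1,-0.1,-0.1],
  [-1,-0.2,-0.15],
  [-1,-0.2,-0.15],
  [-1,-0.2,-0.15],
  [-1,-0.2,-0.15],
], roll=[0,0,0,0,0], fingers=[0,0,0,0,0])

```text
clock: 30.3
position: [0.4472, -0.2473, 0.1937]
eef_rot: [[0.167, 0.82, 0.548], [0.985, -0.16, -0.061], [0.038, 0.55, -0.835]]
wrist_force: [0.8, 0.1, -0.3]
grip_width: -0.0
```

```bash
python3 - <<'E'
from h import *
d=np.load('top0.npy'); im=np.load('top0i.npy').astype(int); P=cloud('top',d)
m=np.zeros(d.shape,bool); m[255:290,405:440]=1; m&=P[...,2]>.048
p=P[m]; b=im[m].sum(1); print('z pct',np.percentile(p[:,2],[10,50,80,90,99]).round(4))
for z in (.050,.055,.060,.065): 
    q=P[m&(P[...,2]>z)]; print(z,len(q),q[:,:2].mean(0).round(4) if len(q) else '')
s=im.sum(2); mm=np.zeros(d.shape,bool); mm[258:288,408:436]=1; mm&=s<110; v,u=np.nonzero(mm); print('dark',mm.sum(),u.mean(),v.mean(),ray('top',u.mean(),v.mean(),.06))
print(state()['q'])
E
```

```text
z pct [0.0491 0.053  0.0609 0.0624 0.0641]
0.05 142 [ 0.4237 -0.2988]
0.055 76 [ 0.4236 -0.2997]
0.06 50 [ 0.4237 -0.2996]
0.065 0 
dark 61 421.5409836065574 271.88524590163934 [ 0.42575867 -0.29838251  0.06      ]
[-0.77792002 -0.2916977   2.36204023  0.57584734  0.67701828 -2.55208944]
```

Call:
drive_tool([
  [0,0,0],
  [0,0,0],
  [0,0,0],
  [0,0,0],
], roll=[-0.8,-0.9,-0.9,-0.9], fingers=[0,0,0,0])

```text
clock: 30.7
position: [0.4746, -0.2089, 0.2118]
eef_rot: [[-0.214, 0.848, 0.485], [0.937, 0.318, -0.143], [-0.276, 0.424, -0.862]]
wrist_force: [-0.3, 0.3, 0.5]
grip_width: 0.002
```

```bash
cat >> h.py <<'E'
B=np.array([.4237,-.2996,.063])
def btn():
    s=state(); R=s['eef_rot']; p=s['position']; t=p+.017*R[:,2]
    low=t-.011*np.sign(R[2,1])*R[:,1]-.004*np.sign(R[2,0])*R[:,0]
    print('pos',p.round(4),'tip',t.round(4),'lowest~',low.round(4),'q',s['q'].round(2),'F',s['wrist_force'].round(1))
    d=B+[0,0,.02]-low; print('to 20mm above button: tool units',(R.T@d/.025).round(2)); print('1 mm down',(R.T@[0,0,-.001]/.025).round(4)); print(R.round(3).tolist())
E
python3 -c "
from h import *
btn()"
```

```text
pos [ 0.4746 -0.2089  0.2118] tip [ 0.4828 -0.2114  0.1972] lowest~ [ 0.4726 -0.2111  0.1914] q [-0.55 -0.32  2.33  0.22  0.63 -2.55] F [-0.3  0.3  0.5]
to 20mm above button: tool units [-1.7  -4.62  3.3 ]
1 mm down [ 0.011  -0.017   0.0345]
[[-0.214, 0.848, 0.485], [0.937, 0.318, -0.143], [-0.276, 0.424, -0.862]]
```

Wrong roll sense (the last joint sits at its range); rolling the other way.

Call:
drive_tool([
  [0,0,0],
  [0,0,0],
  [0,0,0],
  [0,0,0],
  [0,0,0],
], roll=[0.9,0.9,0.9,0.9,0.9], fingers=[0,0,0,0,0])

```text
clock: 31.2
position: [0.4792, -0.2076, 0.2109]
eef_rot: [[0.376, 0.789, 0.486], [0.925, -0.353, -0.141], [0.06, 0.503, -0.862]]
wrist_force: [0.3, -0.4, 0.5]
grip_width: -0.002
```

Call:
drive_tool([
  [0,0,0],
  [0,0,0],
  [0,0,0],
], roll=[0.9,0.9,0.9], fingers=[0,0,0])

```text
clock: 31.5
position: [0.4808, -0.2081, 0.2092]
eef_rot: [[0.666, 0.566, 0.485], [0.699, -0.702, -0.14], [0.261, 0.433, -0.863]]
wrist_force: [-0.3, -0.6, 0.2]
grip_width: 0.004
```

```bash
python3 -c "
from h import *
btn()"
```

```text
pos [ 0.4808 -0.2081  0.2092] tip [ 0.4891 -0.2105  0.1946] lowest~ [ 0.4802 -0.2056  0.1888] q [-0.54 -0.3   2.32  0.22  0.62 -1.43] F [-0.3 -0.6  0.2]
to 20mm above button: tool units [-5.24 -0.47  3.08]
1 mm down [-0.0104 -0.0173  0.0345]
[[0.666, 0.566, 0.485], [0.699, -0.702, -0.14], [0.261, 0.433, -0.863]]
```

Call:
drive_tool([
  [-0.9,-0.1,0.4],
  [-0.9,-0.1,0.5],
  [-0.9,-0.1,0.5],
  [-0.9,-0.1,0.5],
  [-0.9,0,0.5],
], roll=[0,0,0,0,0], fingers=[0,0,0,0,0])

```text
clock: 32.0
position: [0.4338, -0.2922, 0.1239]
eef_rot: [[0.664, 0.563, 0.492], [0.699, -0.7, -0.144], [0.263, 0.439, -0.859]]
wrist_force: [0.7, -0.3, 0.0]
grip_width: 0.0
```

```bash
python3 -c "
from h import *
btn()"
```

```text
pos [ 0.4338 -0.2922  0.1239] tip [ 0.4422 -0.2947  0.1093] lowest~ [ 0.4334 -0.2898  0.1034] q [-0.8  -0.16  2.39  0.56  0.5  -1.99] F [ 0.7 -0.3  0. ]
to 20mm above button: tool units [-0.75 -0.3   0.57]
1 mm down [-0.0105 -0.0176  0.0344]
[[0.664, 0.563, 0.492], [0.699, -0.7, -0.144], [0.263, 0.439, -0.859]]
```

Call:
drive_tool([
  [-0.45,-0.2,0.25],
  [-0.38,-0.2,0.25],
  [0,0,0],
], roll=[0,0,0], fingers=[0,0,0])

```text
clock: 32.3
position: [0.4183, -0.3042, 0.0978]
eef_rot: [[0.67, 0.561, 0.486], [0.695, -0.705, -0.143], [0.263, 0.434, -0.862]]
wrist_force: [0.6, 0.6, -0.6]
grip_width: -0.001
```

```bash
python3 - <<'E'
from h import *
btn(); im,d=camera('side'); u,v=proj('side',B).astype(int); save('b1.png',im,9,(u-35,v-35,u+35,v+25)); print(proj('side',B)-[u-35,v-35]); markang(im)
E
```

```text
pos [ 0.4183 -0.3042  0.0978] tip [ 0.4266 -0.3066  0.0832] lowest~ [ 0.4177 -0.3016  0.0773] q [-0.85 -0.12  2.41  0.65  0.47 -2.12] F [ 0.6  0.6 -0.6]
to 20mm above button: tool units [ 0.28  0.18 -0.09]
1 mm down [-0.0105 -0.0173  0.0345]
[[0.67, 0.561, 0.486], [0.695, -0.705, -0.143], [0.263, 0.434, -0.862]]
[35.83312599 35.79178301]
holes at -28.8 mod 60 (want +-30)
MARK deg 0.5 peak 80.7
```

View pics/b1.png

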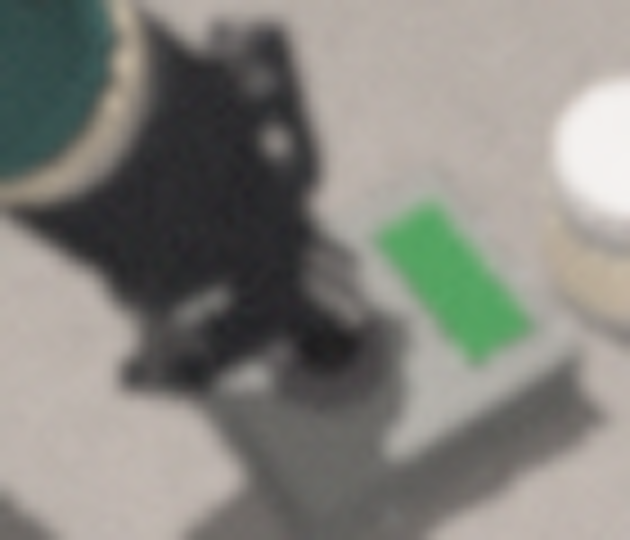

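Tips stand over the button at (330,340) and the mark is still at 0.5°. Lowering in small steps.

Call:
drive_tool([
  [0.05,-0.15,0.14],
  [-0.04,-0.07,0.14],
  [-0.04,-0.07,0.14],
], roll=[0,0,0], fingers=[0,0,0])

```text
clock: 32.65
position: [0.4217, -0.3021, 0.0877]
eef_rot: [[0.668, 0.561, 0.489], [0.696, -0.703, -0.146], [0.262, 0.438, -0.86]]
wrist_force: [-0.1, 0.8, 0.3]
grip_width: 0.0
```

Call:
drive_tool([
  [-0.03,-0.05,0.1],
], roll=[0], fingers=[0])

```text
clock: 32.75
position: [0.4221, -0.3018, 0.0847]
eef_rot: [[0.667, 0.561, 0.49], [0.697, -0.702, -0.146], [0.262, 0.439, -0.86]]
wrist_force: [-0.4, -0.2, -0.1]
grip_width: -0.0
```

```bash
python3 -c "
from h import *
btn()"
```

```text
pos [ 0.4221 -0.3018  0.0847] tip [ 0.4304 -0.3043  0.0701] lowest~ [ 0.4216 -0.2994  0.0642] q [-0.84 -0.09  2.42  0.7   0.43 -2.17] F [-0.4 -0.2 -0.1]
to 20mm above button: tool units [ 0.25  0.38 -0.6 ]
1 mm down [-0.0105 -0.0175  0.0344]
[[0.667, 0.561, 0.49], [0.697, -0.702, -0.146], [0.262, 0.439, -0.86]]
```

Call:
drive_tool([
  [-0.03,-0.05,0.1],
], roll=[0], fingers=[0])

```text
clock: 32.85
position: [0.4225, -0.3017, 0.0819]
eef_rot: [[0.667, 0.561, 0.49], [0.698, -0.702, -0.146], [0.262, 0.439, -0.859]]
wrist_force: [-0.8, -0.0, -0.4]
grip_width: 0.0
```

Call:
drive_tool([
  [-0.03,-0.05,0.08],
], roll=[0], fingers=[0])

```text
clock: 32.95
position: [0.4226, -0.3018, 0.0795]
eef_rot: [[0.667, 0.561, 0.491], [0.698, -0.701, -0.146], [0.262, 0.44, -0.859]]
wrist_force: [-1.0, 0.2, 1.7]
grip_width: 0.004
```

Call:
drive_tool([
  [-0.03,-0.05,0.08],
], roll=[0], fingers=[0])

```text
clock: 33.05
position: [0.4226, -0.3019, 0.0773]
eef_rot: [[0.666, 0.561, 0.491], [0.698, -0.701, -0.146], [0.262, 0.44, -0.859]]
wrist_force: [-1.7, 0.9, 3.4]
grip_width: 0.0
```

Call:
drive_tool([
  [-0.03,-0.05,0.08],
], roll=[0], fingers=[0])

```text
clock: 33.15
position: [0.4226, -0.3019, 0.075]
eef_rot: [[0.666, 0.561, 0.492], [0.698, -0.701, -0.147], [0.262, 0.441, -0.858]]
wrist_force: [-2.6, 1.7, 5.0]
grip_width: -0.001
```

Call:
drive_tool([
  [-0.02,-0.04,0.07],
], roll=[0], fingers=[0])

```text
clock: 33.25
position: [0.4231, -0.3022, 0.0739]
eef_rot: [[0.665, 0.561, 0.493], [0.699, -0.7, -0.147], [0.263, 0.442, -0.858]]
wrist_force: [-15.4, 6.3, 23.7]
grip_width: -0.0
```

The force jumped to 24 N, so the button is at its stop. Lifting off and away.

Call:
drive_tool([
  [0.04,0.07,-0.14],
  [0.1,0.17,-0.35],
  [0.2,0.35,-0.7],
  [0.2,0.35,-0.7],
  [0,0,0],
], roll=[0,0,0,0,0], fingers=[0,0,0,0,0])

```text
clock: 33.75
position: [0.4214, -0.3024, 0.1291]
eef_rot: [[0.666, 0.56, 0.492], [0.698, -0.701, -0.147], [0.263, 0.441, -0.858]]
wrist_force: [1.5, 0.3, 1.0]
grip_width: 0.0
```

```bash
python3 - <<'E'
from h import *
btn(); im,d=camera('side'); markang(im); P=cloud('side',d)
m=(abs(P[...,0]-.425)<.06)&(abs(P[...,1]-.35)<.06)&(P[...,2]>.095)&(P[...,2]<.12)
p=P[m]; print('spool top',len(p),np.linalg.lstsq(np.c_[p[:,:2]-[.42,.345],np.ones(len(p))],p[:,2],rcond=None)[0].round(3))
im0=np.load('side0i.npy').astype(int); D=np.abs(im-im0).sum(2)
for n,q in dict(small=(.637,-.145,.05),tin=(.545,-.30,.06),tray=(.512,.327,.05)).items():
    u,v=proj('side',q).astype(int); print(n,'diff',D[v-8:v+8,u-8:u+8].mean().round(1))
E
```

```text
pos [ 0.4214 -0.3024  0.1291] tip [ 0.4298 -0.3049  0.1145] lowest~ [ 0.4209 -0.2999  0.1086] q [-0.84 -0.17  2.39  0.57  0.52 -2.03] F [1.5 0.3 1. ]
to 20mm above button: tool units [-0.19 -0.4   0.93]
1 mm down [-0.0105 -0.0176  0.0343]
[[0.666, 0.56, 0.492], [0.698, -0.701, -0.147], [0.263, 0.441, -0.858]]
holes at -29.0 mod 60 (want +-30)
MARK deg 0.8 peak 80.0
spool top 174 [-0.     0.052  0.109]
small diff 24.5
tin diff 26.0
tray diff 28.1
```

```bash
python3 -c "
from plant import job_done
print(job_done())"
```

```text
the job is handed in; nothing more can be done
None
```

The job is done and handed in at about 34 s of the 72 s allowed; `job_done()` gives no verdict.

- **Spool:** I gripped the tall spool by its top flange and set it on the free end of the tray floor. It was let go only once the wrist felt contact. At the last check its top face was at 0.109 m, as expected for the tray floor. The fitted tilt of that face was about 0.05 rad, against the 0.1 allowed.
- **Wheel:** The moves cannot tilt the tool directly, so I leaned it 37° by reaching past the arm's limit high above the bench. I then stroked the tread until the mark reached the top. The final camera measurement put the mark 0.8° past the top; the hub holes gave about 1°. The limit is 5.7°. Two pictures taken after I backed off gave the same reading, so the wheel was at rest.
- **Button:** I pressed until the force jumped from about 5 N to 24 N, so it was at its stop, then lifted 55 mm clear. I did not look at the button again, so its coming out rests on its spring and on the wrist force falling back to near zero.

**What went less well:**
- One pressing step on the tyre reached about 106 N at the wrist, close to the 120 N limit, and I backed off at once. The pressing force between readings during the strokes was not checked.
- The last joint sat at the end of its range for about 0.4 s (−2.552 read against a limit of −2.55) before I rolled it back.
- I compared only the two nearby spools and the tin with the first image. They showed only small differences, with no sign of movement. I did not check the other bystanders; the arm was never knowingly near them.

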